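Release the left-hand glue press and hinge its links

ROBOT

A 7-joint arm with a two-finger parallel gripper is mounted at the origin on a cart in front of the work surface, level with it; the furniture and walls round the work are solid. World frame = base frame: x ahead of the robot, y to its left, z up, the work surface at z = 0. Lengths are in m, angles in rad, forces in N, time in s.
With the tool pointing down it reaches from about 0.35 to 0.9 m from the base axis. Payload 8.1 kg.
Tool frame: the origin (TCP) lies on the centre line of the jaws, within the pads' length; the fingertips stand 17 mm ahead of it and the grasp point (between the pads) lies 2 mm behind it; z points along the fingers, y is the direction in which the jaws open and shut (so a half turn about z gives the same grasp; the last joint's range is limited). The gripper opens to 92 mm and grips with 3 to 60 N. Pads are 19 mm wide; open, the fingers measure 130 mm over their backs; the gripper's body (75 mm by 190 mm) begins 47 mm behind the grasp point.
Start: joints at [-1.451, 0.434, 0.025, 1.573, -0.012, 1.134, -0.075], TCP at [0.138, 0.61, 0.244] pointing down, gripper open.
Joint ranges: [-2.62, 2.62], [-0.44, 2.09], [-1.27, 1.32], [0.08, 2.57], [-1.32, 4.46], [0.12, 2], [-2.74, 2.74]. Speed limits (rad/s): [2.22, 2.22, 3.01, 3.01, 3.14, 3.14, 3.14].

INTERFACE

Orientations are given as a rotation vector (axis times angle).
In Python, from cell import arm gives the robot as it stands.
- The arm moves only by the shell command python3 -m creep 'ROWS' [FORCE]. ROWS is JSON, a list that holds one entry, the list of rows, each a list of 7 numbers: the shift along the world's x, y, z in cm, then the turn, a rotation vector about the world's x, y, z in degrees, then the opening, from -1 (shut) to 1 (fully open), so that 0 is half open. In form: [[[tx, ty, tz, ax, ay, az, jaw], ...]]. A call has 1 to 5 rows; each row is the pose to reach, as a shift and turn from the pose commanded when the call began; what a row does not reach only later rows make up. A row lasts 1/10 s, in which the tool goes at most 50 mm and 8.59 degrees, less where a joint would pass 70% of its speed; a pose out of reach is approached as far as the arm can. A call with a gripper value outside its range is refused whole. The fingers move at their own pace and stop on an object; FORCE is the grip in N (left out, the last holds). Time passes only in rows, so rows that repeat a pose let the fingers close. It gives the time, the measured TCP pose, the force and the opening at its end, in the units of the state.
- arm.observe(): the state, without advancing time (a new reading comes with each control period).
- arm.get_image(name): name is "scene" or "top"; returns the picture (420x560x3 uint8, red, green, blue); there is no depth.
- arm.camera_model(name): a dict with "vfov" (degrees; the focal length in pixels is half the picture's height over the tangent of half this angle, whatever the lens; pixels are square), "cx", "cy" (the principal point, pixels), "cam_to_world" (4x4, takes a point from camera to world coordinates). Camera axes: x right, y down, z forward; pixel columns grow to the right and rows downward; lengths in m; the calibration is good to about 2 mm. A picture is of the moment at which its call begins. camera_model takes no time and is no camera call.
- arm.sign_off(): hands the job in, once; it reports no verdict.
The state is a dict: "clock": time; "joints": joint angles; "dq": joint speeds; "joint_efforts": joint torques, N m; "position": TCP position; "ee_rot": TCP orientation; "force": force on the tool from outside, world axes, zero at the start; "ft_torque": the same for the moment, N m; "width": opening from 0.0 (shut) to 1.0 (fully open).
Only numpy, scipy, OpenCV 4.12 (cv2) and the standard library are available. Lean on these libraries where they do the work, as an engineer would, in place of code of your own. Each camera call takes 0.05 s, during which the arm holds its last target.

TASK

The glue on the wooden links has set: release the grey press, which has a left-hand screw, by turning its bar knob clockwise (seen from above) about half a turn until the white engraved mark on the knob points to the long engraved line at the back of the dial, and leave it there. Then draw every link (there are two or three) out of the front of the press and slide it, eye first, fully home into a fork of its own in the hinge block, in any order. Pin each link by pushing a headed pin from the rack down through fork and eye until its flange sits on the fork (pins left over may stay in the rack), and let go of everything.

Things in the scene. Friction and masses are not known exactly. Their poses are not given: they have to be found in the camera images.
- press_knob (a joint): angle (rad) of the knob on the press's coarse left-hand screw. Clockwise seen from above unscrews it and raises this value: 0 to 0.25 at the start (clamped), 3.14 = mark on the release line; stops at -0.03 and 3.8. Stiff (0.15 N m), stays where left. Knob and pad rise 2.55 mm per rad; at the release line the pad has risen 8 mm and clears the links
- knob_grip (a point): centre of the knob's black grip bar, on the screw axis, half-way up. The bar is 64 mm long (along this point's x), 16 mm wide (y) and 32 mm tall; z up. The point turns with the knob; the bar's -x end carries the white mark, which at angle 0 points to the front of the press. Below the bar is an 18 mm gap (round hub 30 mm across), then the dial plate
- knob_mark (a point): the marked end of the knob: outer end of the engraved white line on the bar's top, 32 mm from the screw axis; the line runs from the axis to here and down the bar's end
- release_line (a point): the long engraved dark line on the press's round dial plate (90 mm across, 94 mm above the bench), at the back of the press, 38 mm from the screw axis. A short tick at the front marks clamped; an engraved arrow shows the way to turn
- press: grey glue press, fixed, left or right of the hinge block. Origin on the bench under the screw; x to its back (away from the robot), y left, z up. Bed top 30 mm high, x -75 to +26 mm; lanes at y +64, 0, -64 mm, each with a 10 mm wide steel rest out to x -116. Bridge 222 mm wide, 92 mm high at x -22 to +22 mm; knob top 140 mm. A pad's lip hooks behind the links' eyes. Draw links 55 mm along -x before lifting
- link1_mid (a point): middle of the shank of wooden link 1, half-way up. Shank 115 x 20 x 9 mm; at +x it ends in a round eye 34 mm across, 14 mm thick, with an upright 17 mm hole; undersides flush; x toward the eye, z up. 90 g, balance point 22 mm toward the eye. At the start 67 mm in front of the screw axis, x = -8 to -57 mm overhanging the bed, 30 mm above the bench, on a 10 mm wide rest. Two or three links exist
- link2_mid (a point): middle of the shank of wooden link 2, half-way up. Shank 115 x 20 x 9 mm; at +x it ends in a round eye 34 mm across, 14 mm thick, with an upright 17 mm hole; undersides flush; x toward the eye, z up. 90 g, balance point 22 mm toward the eye. At the start 67 mm in front of the screw axis, x = -8 to -57 mm overhanging the bed, 30 mm above the bench, on a 10 mm wide rest. Two or three links exist
- link3_mid (a point): middle of the shank of wooden link 3, half-way up. Shank 115 x 20 x 9 mm; at +x it ends in a round eye 34 mm across, 14 mm thick, with an upright 17 mm hole; undersides flush; x toward the eye, z up. 90 g, balance point 22 mm toward the eye. At the start 67 mm in front of the screw axis, x = -8 to -57 mm overhanging the bed, 30 mm above the bench, on a 10 mm wide rest. Two or three links exist
- link1_eye (a point): centre of the hole in the eye of link 1, 7 mm above its underside, 70 mm from link1_mid along x
- link2_eye (a point): centre of the hole in the eye of link 2, 7 mm above its underside, 70 mm from link2_mid along x
- link3_eye (a point): centre of the hole in the eye of link 3, 7 mm above its underside, 70 mm from link3_mid along x
- hinge_block: fixed, three forks open to the front (-x) at y +64, 0, -64 mm. Origin on the bench under the middle hole; x to the back. A bed 30 mm high leads in from x = -79 (10 mm wide steel rests from -120); 12 mm high fences funnel from 56 mm wide at x = -60 to the slot (40 mm wide, 22 mm high) from x = -19. A wall at x = +18 mm stops the eye (1 mm past the hole). Home, a link lies flat on the bed, tail overhanging
- fork1_top (a point): centre of the hole of fork 1 at the top face of its upper cheek, 62 mm above the bench. The hole is 15 mm wide, chamfered; it goes through the upper cheek (10 mm), the slot (22 mm) and 26 mm into the lower cheek. x and y as the hinge block's
- fork2_top (a point): centre of the hole of fork 2 at the top face of its upper cheek, 62 mm above the bench. The hole is 15 mm wide, chamfered; it goes through the upper cheek (10 mm), the slot (22 mm) and 26 mm into the lower cheek. x and y as the hinge block's
- fork3_top (a point): centre of the hole of fork 3 at the top face of its upper cheek, 62 mm above the bench. The hole is 15 mm wide, chamfered; it goes through the upper cheek (10 mm), the slot (22 mm) and 26 mm into the lower cheek. x and y as the hinge block's
- pin_rack: dark wooden pin rack, fixed, behind the press and hinge block, 50 x 200 x 50 mm, with four upright 15 mm holes in a row 52 mm apart along its y. Origin under its centre
- pin1_head (a point): centre of the grip head of steel pin 1, half-way up. The head is 22 mm across and 30 mm tall; below it a flange 30 mm across, 4 mm thick, then a shank 12 mm across, 44 mm long with a 10 mm tapered tip. z up along the pin. 60 g. Four pins stand in the rack, heads up; spares may stay
- pin2_head (a point): centre of the grip head of steel pin 2, half-way up. The head is 22 mm across and 30 mm tall; below it a flange 30 mm across, 4 mm thick, then a shank 12 mm across, 44 mm long with a 10 mm tapered tip. z up along the pin. 60 g. Four pins stand in the rack, heads up; spares may stay
- pin3_head (a point): centre of the grip head of steel pin 3, half-way up. The head is 22 mm across and 30 mm tall; below it a flange 30 mm across, 4 mm thick, then a shank 12 mm across, 44 mm long with a 10 mm tapered tip. z up along the pin. 60 g. Four pins stand in the rack, heads up; spares may stay
- pin4_head (a point): centre of the grip head of steel pin 4, half-way up. The head is 22 mm across and 30 mm tall; below it a flange 30 mm across, 4 mm thick, then a shank 12 mm across, 44 mm long with a 10 mm tapered tip. z up along the pin. 60 g. Four pins stand in the rack, heads up; spares may stay
- pin1_seat (a point): centre of the underside of the flange of pin 1, 19 mm below pin1_head; the tip is 44 mm further down
- pin2_seat (a point): centre of the underside of the flange of pin 2, 19 mm below pin2_head; the tip is 44 mm further down
- pin3_seat (a point): centre of the underside of the flange of pin 3, 19 mm below pin3_head; the tip is 44 mm further down
- pin4_seat (a point): centre of the underside of the flange of pin 4, 19 mm below pin4_head; the tip is 44 mm further down
Mind the look-alikes: they are no part of the job. Leave any orange or turquoise look-alike of the part that bears pin2_head alone.

How it is judged:
By the outcome, as a careful person would: the job done as asked, in the order asked, and still so for the second after the job is handed in, with the robot touching nothing.
Of link1, link2, link3 only 2 to 3 are there at a start; the rules pass over those that are not, and their reading is None.
At some moment in a run one of link1, link2, link3 may be knocked a few centimetres aside while the robot is not near it.
Once in a run the grip may slacken for a moment while it holds something.
It also fails if it takes over 210 s, if anything falls off the work surface, if the arm or the gripper's body presses on something with over 40 N, if the wrist force passes 120 N, or if a joint passes its speed limit or range.

## Working session

There is one attempt and no reset: what is moved stays moved. The work goes in short steps, Python scripts to look and compute and a shell command to move; the robot and the scene stay as the last step left them, time stands still between calls to the robot, and variables do not carry over. Pictures are saved under pics/ and viewed, and the job is handed in when it is done.

```bash
ls; mkdir -p pics
python3 - <<'E'
from cell import arm
import cv2
s=arm.observe()
for k,v in s.items(): print(k,v)
for n in("scene","top"):
    im=arm.get_image(n); cv2.imwrite(f"pics/{n}0.png",im[:,:,::-1]); print(arm.camera_model(n))
E
```

```text
pics
clock 0.0
joints [-1.45065604  0.43524048  0.02496421  1.57408896 -0.01159122  1.13399642
 -0.07509609]
dq [ 0.00131495 -0.00093135  0.00056367  0.00197016 -0.00050212 -0.00079752
 -0.0028595 ]
joint_efforts [-9.87514577e-04 -6.67854810e+01  9.84061360e-01 -3.14454925e+01
 -6.06625713e-02  4.30568901e-02  1.58190264e-04]
position [0.13800914 0.60907838 0.24293713]
ee_rot [-3.49238092e-01 -3.12209144e+00  2.49462408e-03]
force [-0.39234642 -0.05474215  0.14329805]
ft_torque [ 0.01858818 -0.08286351 -0.02135814]
width 0.9996757491334197
{'vfov': 53.70972822199338, 'cx': 280.3061742834076, 'cy': 210.94186200007823, 'cam_to_world': array([[-0.45981799, -0.44251079,  0.76990364, -0.11534539],
       [-0.88792108,  0.24159742, -0.391442  ,  0.49982744],
       [-0.01278943, -0.86360575, -0.5040055 ,  0.59087301],
       [ 0.        ,  0.        ,  0.        ,  1.        ]])}
{'vfov': 50.2342705891456, 'cx': 281.64956306694603, 'cy': 210.652189815734, 'cam_to_world': array([[-0.00540767, -0.99702118,  0.07693849,  0.4934315 ],
       [-0.99992404,  0.00624347,  0.01062677,  0.1410783 ],
       [-0.01107548, -0.07687518, -0.99697921,  1.18623731],
       [ 0.        ,  0.        ,  0.        ,  1.        ]])}
```

View pics/scene0.png

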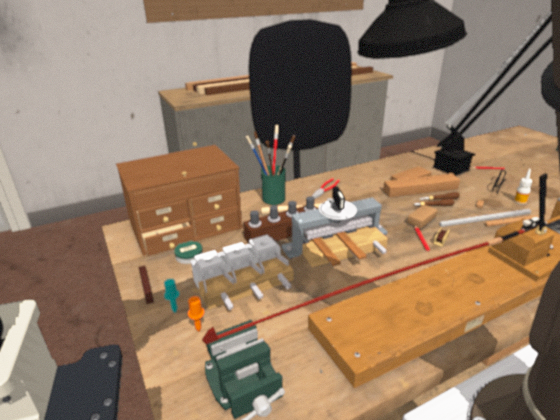

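View pics/top0.png

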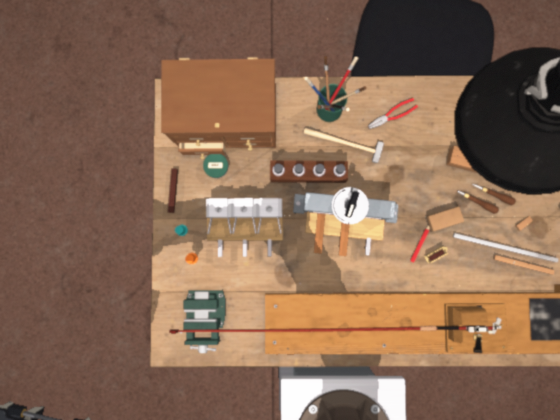

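```bash
cat > h.py <<'E'
from cell import arm
import numpy as np, cv2, math
from scipy.spatial.transform import Rotation as R
def fl(m): return 210/math.tan(math.radians(m["vfov"])/2)
def proj(n,p):
    m=arm.camera_model(n); T=np.linalg.inv(m["cam_to_world"]); c=T[:3,:3]@np.array(p)+T[:3,3]
    return np.round([m["cx"]+fl(m)*c[0]/c[2], m["cy"]+fl(m)*c[1]/c[2]],1)
def ray(n,u,v,z):
    m=arm.camera_model(n); T=m["cam_to_world"]; f=fl(m)
    d=T[:3,:3]@np.array([(u-m["cx"])/f,(v-m["cy"])/f,1]); o=T[:3,3]
    return o+d*(z-o[2])/d[2]
def crop(n,name,x0,y0,x1,y1,k,im=None):
    if im is None: im=arm.get_image(n)[:,:,::-1]
    c=cv2.resize(im[y0:y1,x0:x1],None,fx=k,fy=k,interpolation=cv2.INTER_CUBIC)
    for x in range((x0//10+1)*10,x1,10):
        cv2.line(c,(int((x-x0)*k),0),(int((x-x0)*k),6 if x%50 else 14),(0,255,255),1)
        if x%20==0: cv2.putText(c,str(x),(int((x-x0)*k)-10,24),0,.4,(0,255,255),1)
    for y in range((y0//10+1)*10,y1,10):
        cv2.line(c,(0,int((y-y0)*k)),(6,int((y-y0)*k)),(0,255,255),1)
        if y%20==0: cv2.putText(c,str(y),(8,int((y-y0)*k)+4),0,.4,(0,255,255),1)
    cv2.imwrite(f"pics/{name}.png",c)
E
python3 - <<'E'
from h import *
print(R.from_rotvec([-3.49238092e-01,-3.12209144e+00,2.49462408e-03]).as_matrix().round(3))
print(proj("top",[.138,.61,.24]),proj("scene",[.138,.61,.24]),proj("top",[0,0,0]))
im=cv2.imread("pics/top0.png"); crop(0,"t0a",195,150,295,260,7,im) ; crop(0,"t0b",265,150,405,260,5.6,im)
im=cv2.imread("pics/scene0.png"); crop(0,"s0a",150,180,400,330,3.2,im)
E
```

```text
[[-0.975  0.221 -0.   ]
 [ 0.221  0.975 -0.002]
 [-0.    -0.002 -1.   ]]
[ 59.6 419.8] [ 15.6 485.4] [343.1 438.8]
```

View pics/t0a.png

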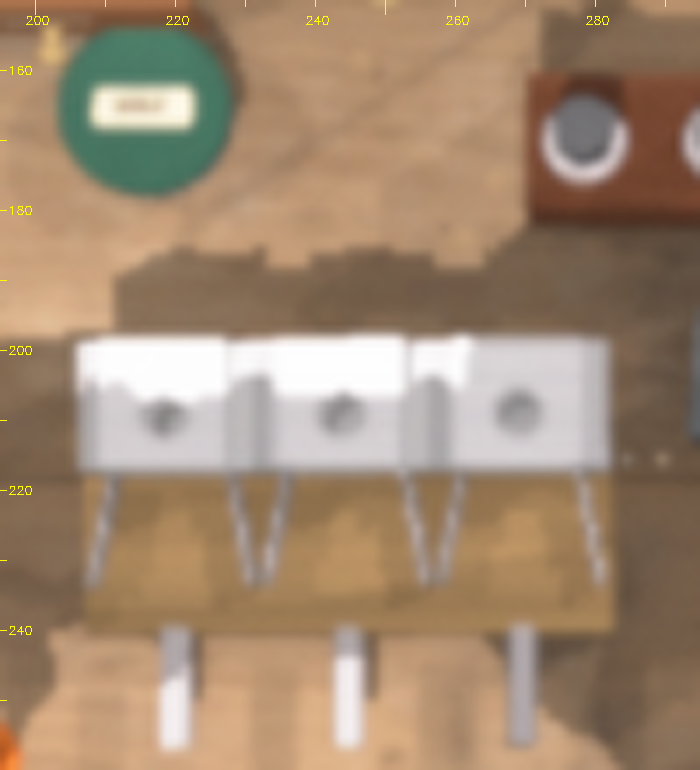

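View pics/t0b.png

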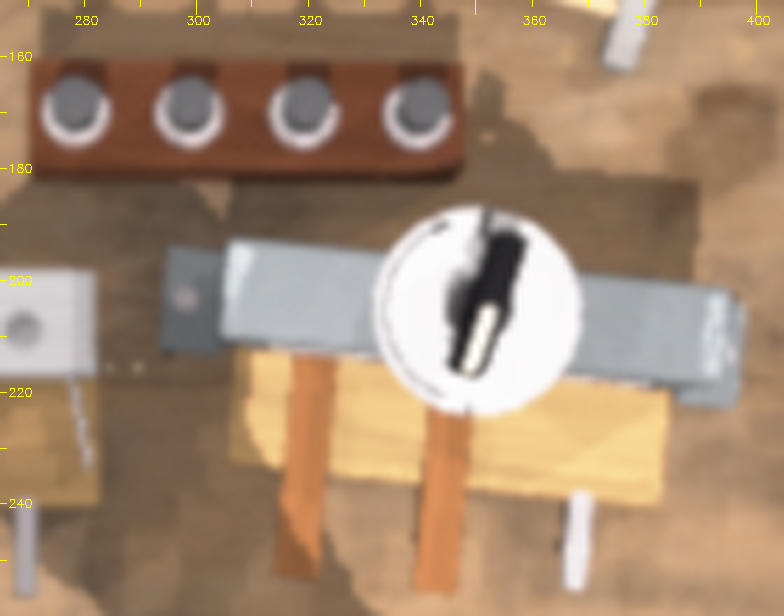

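View pics/s0a.png

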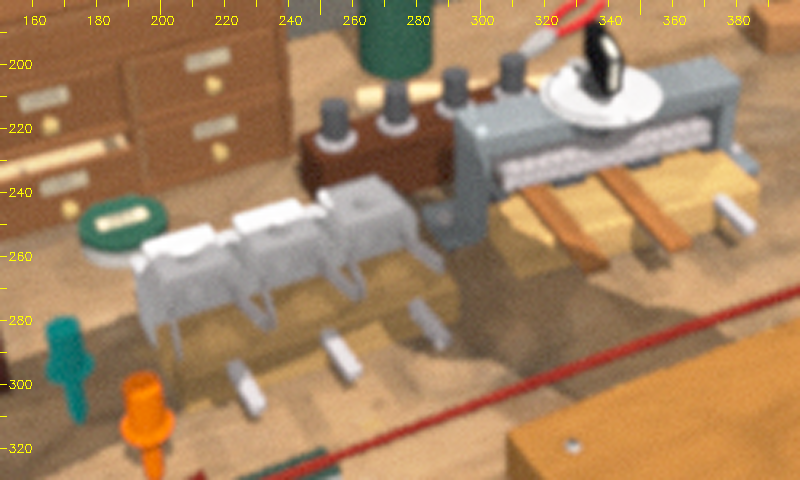

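Run:
```python
from h import *
def L(t,n,pts,z):
    P=[ray(n,u,v,z) for u,v in pts]; print(t,[list(p.round(4)) for p in P]); return P
P=L("forks","top",[(218.7,209.7),(243.9,209.1),(269.1,208.9)],.062)
print(np.linalg.norm(P[0]-P[1]),np.linalg.norm(P[1]-P[2]))
P=L("pins","top",[(278.8,168.4),(299.1,168),(319.5,167.9),(339.6,167.9)],.084)
print([np.linalg.norm(P[i]-P[i+1]) for i in range(3)])
P=L("dial","top",[(350.2,205.2),(351.6,188.4)],.094)
P=L("bar","top",[(352.1,204.3),(348.9,216.4)],.14)
P=L("links","top",[(318.2,252.7),(320.9,213.9),(343,255.4),(345,223.6)],.039)
for p in (P[1]-P[0],P[3]-P[2]): print(math.degrees(math.atan2(p[1],p[0])))
# scene check
P=L("sc forks","scene",[(183.5,244),(277,230),(372/3.2+150,203/3.2+180)],.062)
P=L("sc pins","scene",[(334/3.2+150,104/3.2+180),(396/3.2+150,88/3.2+180),(455/3.2+150,74/3.2+180),(512/3.2+150,60/3.2+180)],.084)
P=L("sc dial","scene",[(602/3.2+150,95/3.2+180)],.094)
```

```text
forks [[np.float64(0.5836), np.float64(0.3118), np.float64(0.062)], [np.float64(0.5847), np.float64(0.2482), np.float64(0.062)], [np.float64(0.5848), np.float64(0.1846), np.float64(0.062)]]
0.0636166041163794 0.06353718365358338
pins [[np.float64(0.6839), np.float64(0.1593), np.float64(0.084)], [np.float64(0.6845), np.float64(0.1089), np.float64(0.084)], [np.float64(0.6844), np.float64(0.0582), np.float64(0.084)], [np.float64(0.684), np.float64(0.0084), np.float64(0.084)]]
[np.float64(0.050464622675093315), np.float64(0.05065585671875483), np.float64(0.04985961266119974)]
dial [[np.float64(0.59), np.float64(-0.0149), np.float64(0.094)], [np.float64(0.6313), np.float64(-0.019), np.float64(0.094)]]
bar [[np.float64(0.5881), np.float64(-0.0128), np.float64(0.14)], [np.float64(0.5597), np.float64(-0.0048), np.float64(0.14)]]
links [[np.float64(0.4739), np.float64(0.0608), np.float64(0.039)], [np.float64(0.573), np.float64(0.0527), np.float64(0.039)], [np.float64(0.4668), np.float64(-0.0022), np.float64(0.039)], [np.float64(0.5477), np.float64(-0.0086), np.float64(0.039)]]
-4.661219261821146
-4.5198770554468135
sc forks [[np.float64(0.6661), np.float64(0.3468), np.float64(0.062)], [np.float64(0.6175), np.float64(0.1367), np.float64(0.062)], [np.float64(0.5798), np.float64(0.1828), np.float64(0.062)]]
sc pins [[np.float64(0.6823), np.float64(0.1645), np.float64(0.084)], [np.float64(0.6816), np.float64(0.1126), np.float64(0.084)], [np.float64(0.6792), np.float64(0.0622), np.float64(0.084)], [np.float64(0.6774), np.float64(0.0114), np.float64(0.084)]]
sc dial [[np.float64(0.5829), np.float64(-0.0097), np.float64(0.094)]]
```

Run:
```python
from h import *
im=cv2.imread("pics/top0.png"); crop(0,"t0c",265,155,355,185,8.8,im)
crop(0,"t0d",320,180,380,225,13,im)
im=cv2.imread("pics/scene0.png"); crop(0,"s0b",240,190,320,245,10,im)
crop(0,"s0c",310,180,370,225,13,im)
```

```text
(no output)
```

View pics/t0c.png

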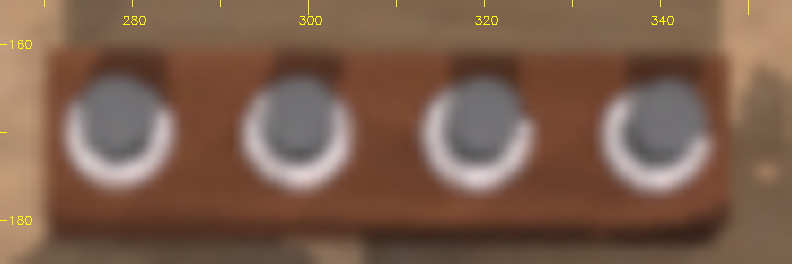

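View pics/t0d.png

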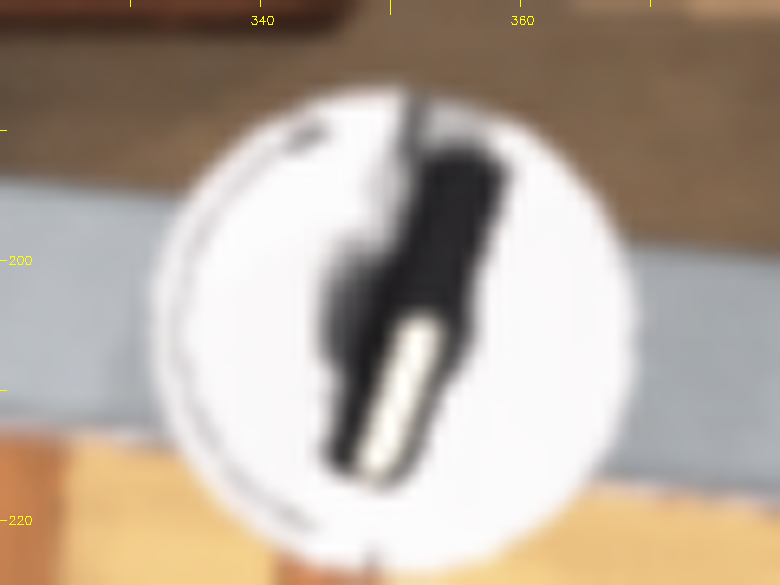

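View pics/s0b.png

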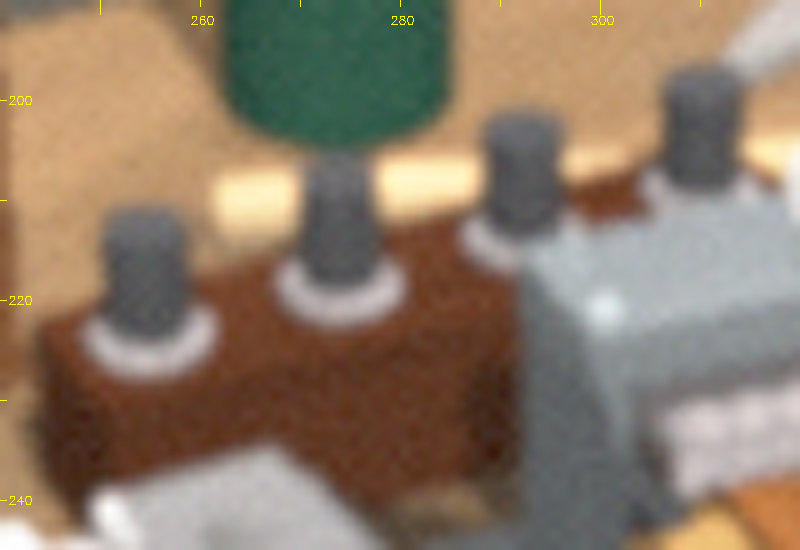

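View pics/s0c.png

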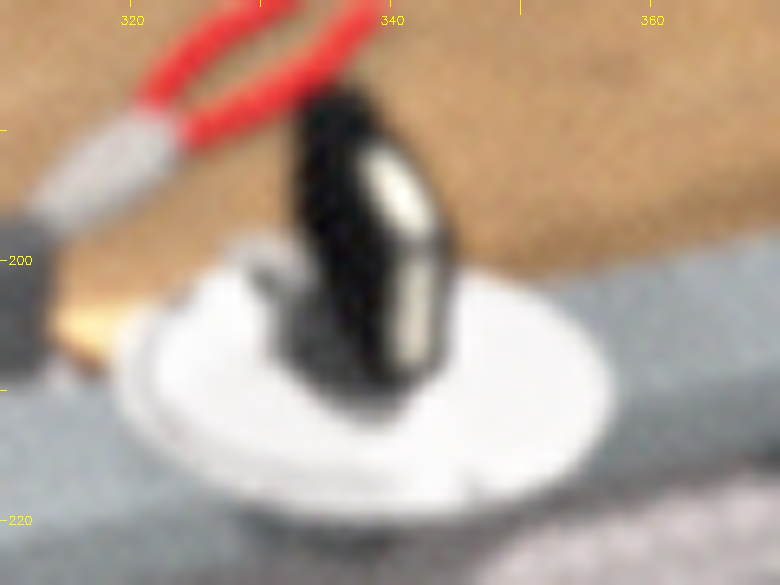

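```bash
python3 -m creep '[[[2.8,-3.9,0,0,0,0,1],[5.6,-7.8,0,0,0,0,1],[8.4,-11.7,0,0,0,0,1],[11.2,-15.6,0,0,0,0,1],[14,-19.5,0,0,0,0,1]]]' 
python3 -m creep '[[[2.8,-3.9,0,0,0,0,1],[5.6,-7.8,0,0,0,0,1],[8.4,-11.7,0,0,0,0,1],[11.2,-15.6,0,0,0,0,1],[14,-19.5,0,0,0,0,1]]]'; python3 -c "
from h import *
s=arm.observe(); print(s['joints'],s['position'],s['ee_rot'])"
```

```text
clock: 0.6
position: [0.2789, 0.4126, 0.2435]
ee_rot: [-0.349, -3.122, 0.0]
force: [1.1, 0.3, 0.2]
width: 1.0
clock: 1.1
position: [0.4187, 0.2177, 0.2437]
ee_rot: [-0.349, -3.122, -0.0]
force: [1.2, 0.9, -1.2]
width: 0.999
[-0.79856739  0.18133136  0.24182509  1.94685968 -0.05088386  1.01917037
  0.81420252] [0.41873426 0.2176954  0.24371525] [-3.49114659e-01 -3.12203318e+00 -1.37445172e-04]
```

```bash
python3 -m creep '[[[2.8,-3.9,0,0,0,-1,1],[5.6,-7.8,0,0,0,-2,1],[8.4,-11.7,0,0,0,-3,1],[11.2,-15.6,0,0,0,-4,1],[14,-19.5,0,0,0,-4,1]]]' 
python3 -m creep '[[[1.5,-1.9,-1.5,0,0,0,1],[2.9,-3.7,-3.2,0,0,0,1],[2.9,-3.7,-4.3,0,0,0,1],[2.9,-3.7,-4.3,0,0,0,1]]]'
python3 - <<'E'
from h import *
s=arm.observe(); print(s['joints'],s['position'],R.from_rotvec(s['ee_rot']).as_matrix().round(3))
p=s['position']; print(proj("top",p),proj("scene",p))
a=arm.get_image("top")[:,:,::-1];b=arm.get_image("scene")[:,:,::-1]
cv2.imwrite("pics/top1.png",a);cv2.imwrite("pics/scene1.png",b)
crop(0,"t1",310,160,400,235,8.8,a);crop(0,"s1",290,130,390,230,6,b)
print(ray("top",350.4,205.4,.094),ray("scene",338.2,209,.094))
print([list(ray("top",278.6+20.37*i,170,.054).round(4)) for i in range(4)])
print([list(ray("scene",*q,.084).round(4)) for q in [(254.5,211.8),(274.2,206),(292.5,202.2),(310.6,197.8)]])
E
```

```text
clock: 1.6
position: [0.5588, 0.0229, 0.2436]
ee_rot: [-0.458, -3.108, -0.0]
force: [0.2, 1.3, -0.2]
width: 1.003
clock: 2.0
position: [0.5858, -0.0125, 0.1987]
ee_rot: [-0.459, -3.104, 0.001]
force: [-0.7, -0.2, -0.4]
width: 1.002
[-0.34267092  0.42573654  0.38193576  1.7490938  -0.18291905  1.00589536
  1.38455119] [ 0.58575624 -0.01251691  0.19869007] [[-0.957  0.289 -0.004]
 [ 0.289  0.957 -0.   ]
 [ 0.004 -0.001 -1.   ]]
[355.9 202.9] [341.1 168.8]
[ 0.58954186 -0.01536275  0.094     ] [ 0.58556826 -0.01167284  0.094     ]
[[np.float64(0.685), np.float64(0.1604), np.float64(0.054)], [np.float64(0.6846), np.float64(0.1084), np.float64(0.054)], [np.float64(0.6842), np.float64(0.0564), np.float64(0.054)], [np.float64(0.6838), np.float64(0.0046), np.float64(0.054)]]
[[np.float64(0.6852), np.float64(0.1629), np.float64(0.084)], [np.float64(0.6877), np.float64(0.1083), np.float64(0.084)], [np.float64(0.683), np.float64(0.0592), np.float64(0.084)], [np.float64(0.681), np.float64(0.0074), np.float64(0.084)]]
```

View pics/t1.png

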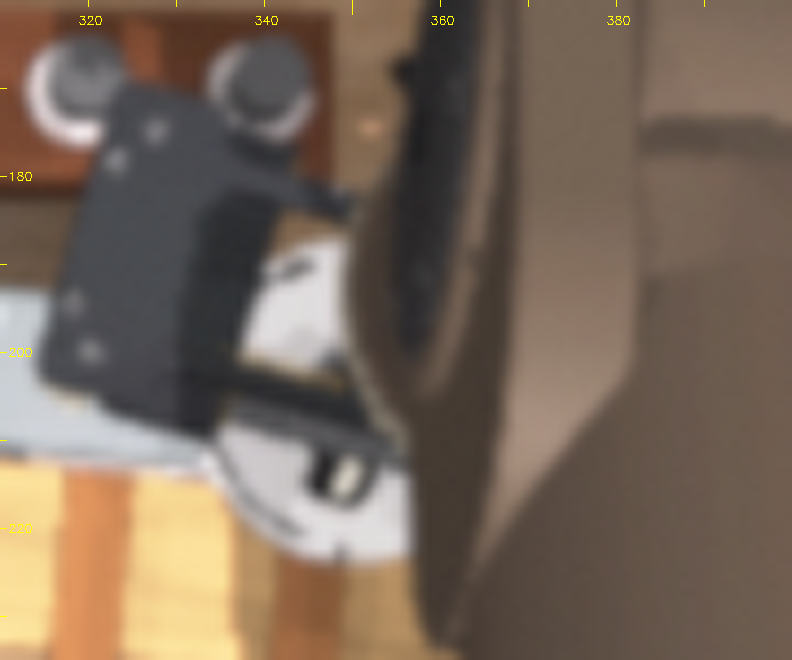

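View pics/s1.png

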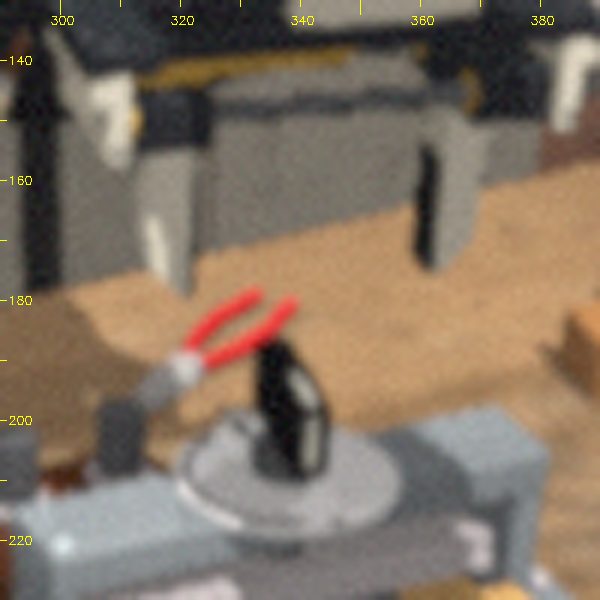

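Run:
```python
from h import *
s=arm.observe(); M=R.from_rotvec(s['ee_rot']).as_matrix();p=s['position']
for sg in(-1,1):
  for w in (.046,.065):
    q=p+M@[0,sg*w,.017]; print(sg,w,proj("scene",q),proj("top",q))
    q=p+M@[.0095,sg*w,.017]; print("   front",proj("scene",q))
```

```text
-1 0.046 [359.3 173. ] [374.1 208.9]
   front [360.8 174.7]
-1 0.065 [367.2 172.2] [382.3 211.3]
   front [368.7 173.9]
1 0.046 [320.6 176.6] [334.6 197.4]
   front [321.7 178.4]
1 0.065 [312.4 177.4] [326.4 195.1]
   front [313.5 179.2]
```

```bash
python3 -m creep '[[[0.1,-0.05,-2.5,0,0,0,1],[0.2,-0.1,-5,0,0,0,1],[0.2,-0.1,-7.1,0,0,0,1],[0.2,-0.1,-7.1,0,0,0,-1],[0.2,-0.1,-7.1,0,0,0,-1]]]' 40
python3 -m creep '[[[0,0,0,0,0,0,-1],[0,0,0,0,0,0,-1],[0,0,0,0,0,0,-1],[0,0,0,0,0,0,-1],[0,0,0,0,0,0,-1]]]' 40;  python3 - <<'E'
from h import *
s=arm.observe(); M=R.from_rotvec(s['ee_rot']).as_matrix();print(s['position'],M.round(3)[:,1],s['force'],s['ft_torque'],s['width'])
crop("top","t2",310,160,400,235,8.8);crop("scene","s2",290,130,390,230,6)
E
```

```text
clock: 2.6
position: [0.5893, -0.0126, 0.1308]
ee_rot: [0.456, 3.108, 0.001]
force: [0.2, -0.7, 0.3]
width: 0.872
clock: 3.1
position: [0.5892, -0.0135, 0.13]
ee_rot: [0.458, 3.108, 0.0]
force: [0.1, 0.4, -0.4]
width: 0.441
[ 0.58919574 -0.0134615   0.12998077] [0.289 0.957 0.   ] [ 0.10229868  0.39573077 -0.37928885] [-0.01109323  0.03838752  0.00321349] 0.4414975655534227
```

View pics/s2.png

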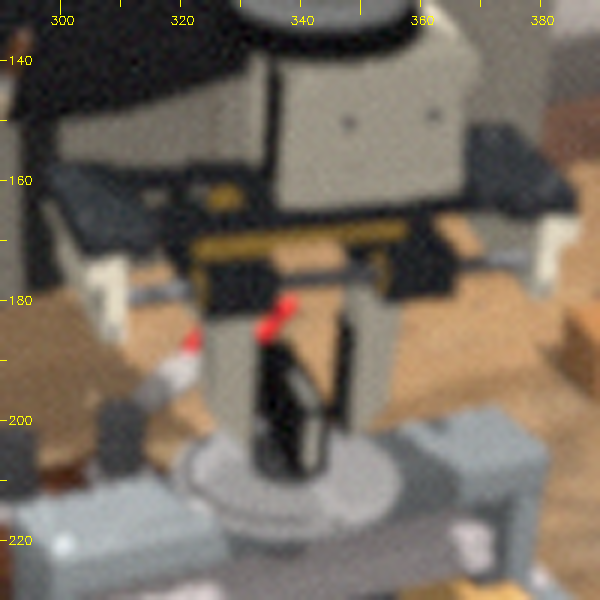

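```bash
python3 -m creep '[[[0,0,0,0,0,0,-1],[0,0,-0.2,0,0,0,-1],[0,0,-0.2,0,0,0,-1],[0,0,-0.2,0,0,0,-1],[0,0,-0.2,0,0,0,-1]]]' 40;  python3 - <<'E'
from h import *
s=arm.observe(); M=R.from_rotvec(s['ee_rot']).as_matrix();print(s['position'],M.round(3)[:,1],s['force'],s['ft_torque'],s['width'])
E
```

```text
clock: 3.7
position: [0.5896, -0.0126, 0.1281]
ee_rot: [0.457, 3.107, 0.002]
force: [0.3, 4.3, 5.3]
width: 0.169
[ 0.58962476 -0.01263645  0.12807808] [0.288 0.958 0.001] [0.29362979 4.32981645 5.27809674] [ 0.92884592 -0.06556186 -0.06294128] 0.16892457647544593
```

```bash
python3 -m creep '[[[0,0,0.03,0,0,-7,-1],[0,0,0.06,0,0,-14,-1],[0,0,0.1,0,0,-21,-1]]]' 40;  python3 - <<'E'
from h import *
s=arm.observe(); M=R.from_rotvec(s['ee_rot']).as_matrix();print(s['position'],M.round(3)[:,1],s['force'],s['ft_torque'],s['width'],s['joints'][6])
crop("top","t3",310,160,400,235,8.8);crop("scene","s3",290,130,390,230,6)
E
```

```text
clock: 4.0
position: [0.5896, -0.0124, 0.129]
ee_rot: [1.022, 2.97, 0.002]
force: [0.8, 4.2, 3.4]
width: 0.172
[ 0.58961115 -0.01239427  0.12902948] [0.615 0.788 0.001] [0.84409947 4.22671122 3.43286559] [ 0.90884988 -0.20725396  0.16702285] 0.17216950248969703 1.1149885170389984
```

View pics/s3.png

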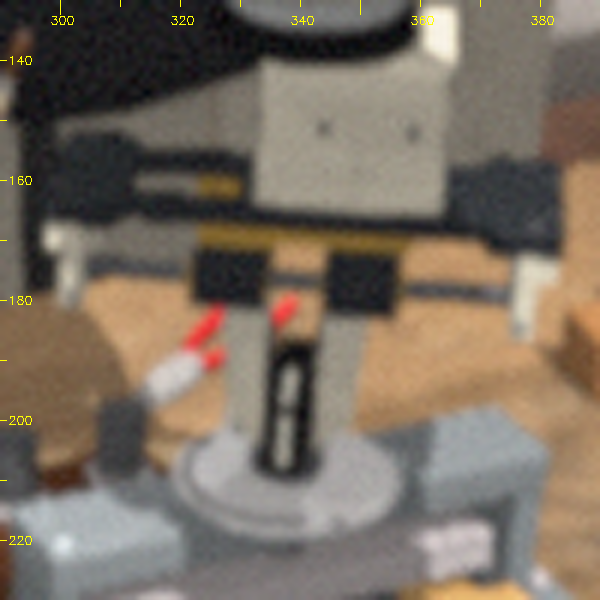

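View pics/t3.png

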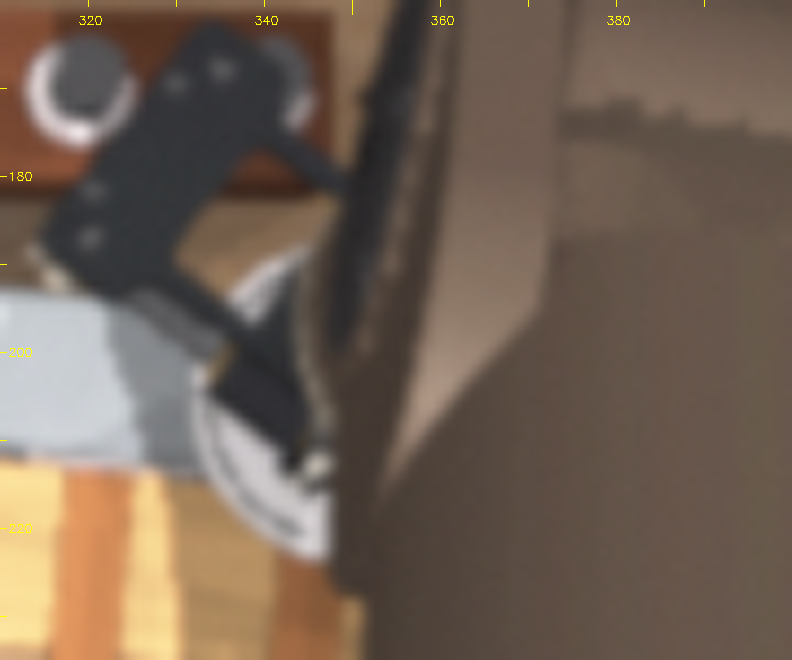

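```bash
python3 -m creep '[[[0,0,0.04,0,0,-8.4,-1],[0,0,0.08,0,0,-16.8,-1],[0,0,0.12,0,0,-25.2,-1],[0,0,0.16,0,0,-33.6,-1],[0,0,0.19,0,0,-42,-1]]]' 40
python3 -m creep '[[[0,0,0.04,0,0,-8.4,-1],[0,0,0.08,0,0,-16.8,-1],[0,0,0.12,0,0,-25.2,-1],[0,0,0.16,0,0,-33.6,-1],[0,0,0.19,0,0,-42,-1]]]' 40
python3 -m creep '[[[0,0,0.04,0,0,-8.4,-1],[0,0,0.08,0,0,-16.8,-1],[0,0,0.12,0,0,-25.2,-1],[0,0,0.16,0,0,-33.6,-1],[0,0,0.19,0,0,-42,-1]]]' 40
python3 - <<'E'
from h import *
s=arm.observe(); M=R.from_rotvec(s['ee_rot']).as_matrix();print(s['position'],math.degrees(math.atan2(*M[:2,1][::-1])),s['force'],s['ft_torque'],s['width'],s['joints'][6])
crop("top","t4",310,160,400,235,8.8);crop("scene","s4",290,130,390,230,6)
E
```

```text
clock: 4.6
position: [0.59, -0.0122, 0.1309]
ee_rot: [2.018, 2.407, 0.003]
force: [2.1, 5.6, 3.0]
width: 0.17
clock: 5.1
position: [0.5904, -0.0123, 0.1328]
ee_rot: [2.747, 1.524, 0.003]
force: [4.2, 5.6, 0.6]
width: 0.172
clock: 5.6
position: [0.5906, -0.0127, 0.1347]
ee_rot: [3.111, 0.438, 0.004]
force: [4.7, 3.2, -0.7]
width: 0.171
[ 0.5905729  -0.01267592  0.13466784] -73.96834283217741 [ 4.70392364  3.17713551 -0.73092861] [ 0.64942569 -0.91720895  0.1599109 ] 0.1714159539345216 -0.667362124735931
```

View pics/s4.png

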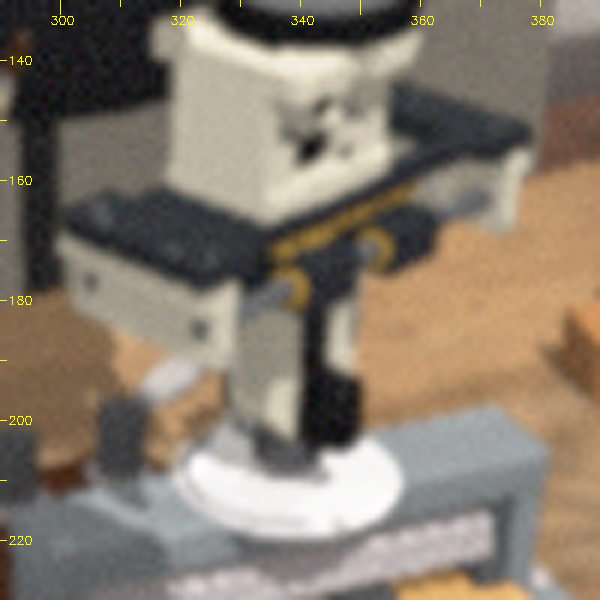

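View pics/t4.png

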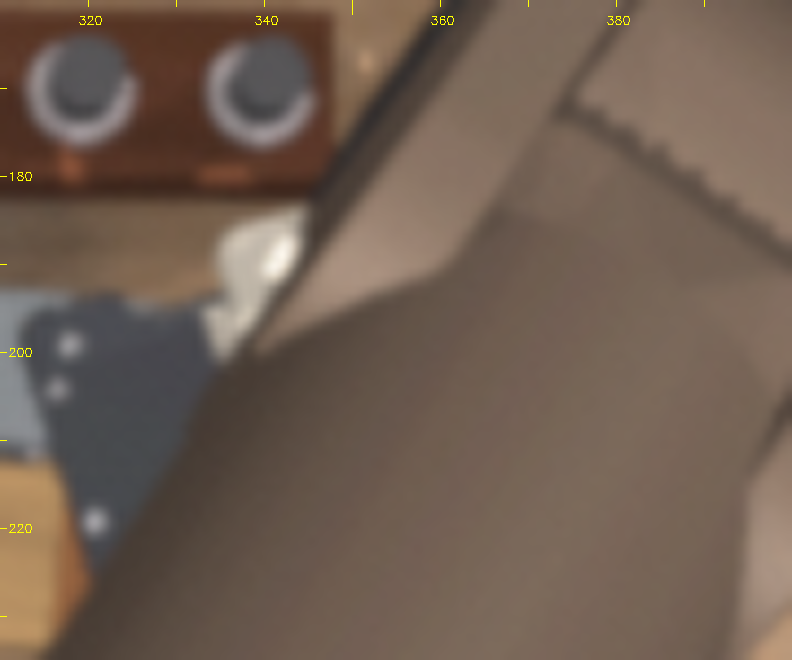

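```bash
python3 -m creep '[[[0,0,0.04,0,0,-7,-1],[0,0,0.08,0,0,-14,-1],[0,0,0.1,0,0,-21,-1],[0,0,0.1,0,0,-21,-1],[0,0,0.1,0,0,-21,-1]]]' 40
python3 -m creep '[[[0,0,0,0,0,0,0],[0,0,0,0,0,0,0],[0,0,0,0,0,0,0.2],[0,0,0,0,0,0,0.2],[0,0,3,0,0,0,0.2]]]' 40
python3 -m creep '[[[0,0,4,0,0,0,0.4],[-4,3,8,0,0,0,1],[-8,6,8,0,0,0,1],[-12,9,8,0,0,0,1],[-16,12,8,0,0,0,1]]]' 40
python3 - <<'E'
from h import *
s=arm.observe(); M=R.from_rotvec(s['ee_rot']).as_matrix();print(s['position'],math.degrees(math.atan2(*M[:2,1][::-1])),s['force'],s['ft_torque'],s['width'],s['joints'][6])
crop("top","t5",320,180,380,225,13);crop("scene","s5",310,180,370,225,13)
E
```

```text
clock: 6.2
position: [0.5906, -0.0129, 0.1356]
ee_rot: [3.139, -0.128, 0.003]
force: [5.8, 2.7, 1.4]
width: 0.173
clock: 6.7
position: [0.587, -0.0127, 0.1628]
ee_rot: [3.139, -0.131, -0.009]
force: [0.5, -0.2, 0.9]
width: 0.556
clock: 7.2
position: [0.4393, 0.0984, 0.2452]
ee_rot: [3.138, -0.131, -0.001]
force: [-0.7, 0.7, 1.1]
width: 0.974
[0.43934676 0.09839165 0.24518068] -94.79242146306845 [-0.68219182  0.71541473  1.0730241 ] [ 0.02046903  0.21708682 -0.0200704 ] 0.9737619722260743 -1.5608379619474213
```

View pics/s5.png

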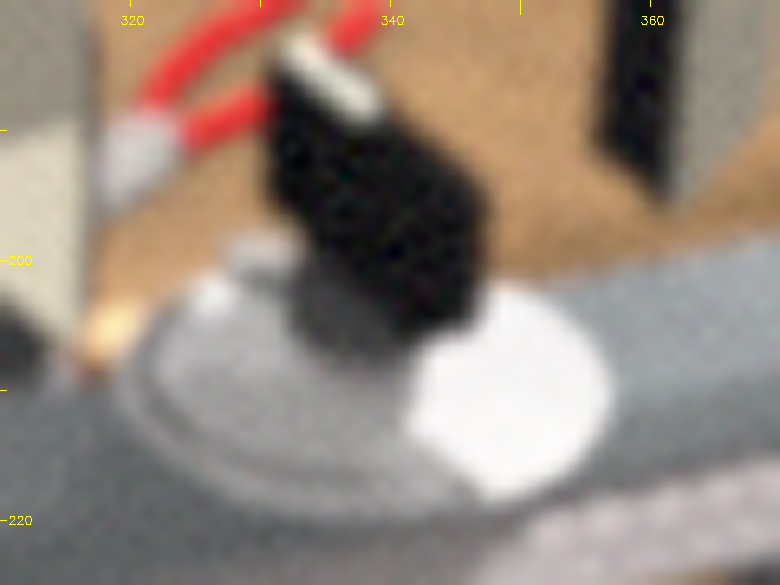

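View pics/t5.png

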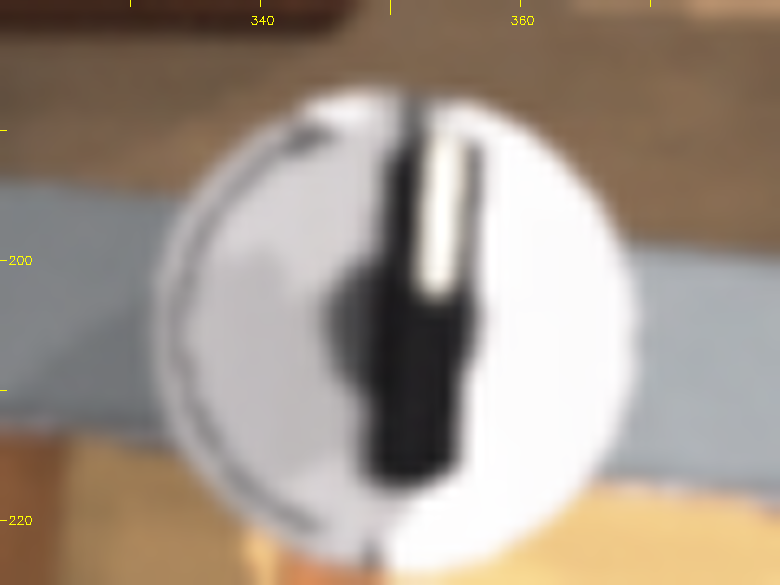

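```bash
python3 -m creep '[[[2.1,-1.3,-3,0,0,0,-0.2],[4.2,-2.6,-6,0,0,0,-0.2],[6.3,-3.9,-9,0,0,0,-0.2],[6.3,-3.9,-12,0,0,0,-0.2],[6.3,-3.9,-12,0,0,0,-0.2]]]' 40
python3 - <<'E'
from h import *
s=arm.observe(); M=R.from_rotvec(s['ee_rot']).as_matrix();print(s['position'],math.degrees(math.atan2(*M[:2,1][::-1])),s['force'],s['width'],s['joints'][6])
for sg in(-1,1):
    q=s['position']+M@[-.0095,sg*.0184,.017]; print(proj("scene",q))
crop("top","t6",270,150,400,260,6);crop("scene","s6",280,140,400,270,5)
E
```

```text
clock: 7.8
position: [0.5021, 0.0574, 0.1227]
ee_rot: [3.136, -0.135, -0.008]
force: [0.1, -0.4, -0.2]
width: 0.615
[0.50207742 0.0573985  0.12274511] -94.91752424033305 [ 0.12533467 -0.37578928 -0.17426207] 0.6149294727467207 -1.2338471672650242
[328.3 233.1]
[343.5 229.3]
```

View pics/s6.png

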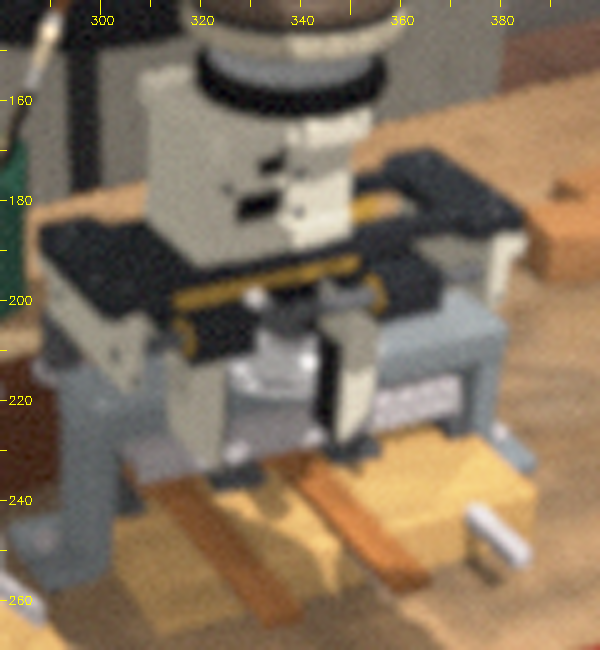

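View pics/t6.png

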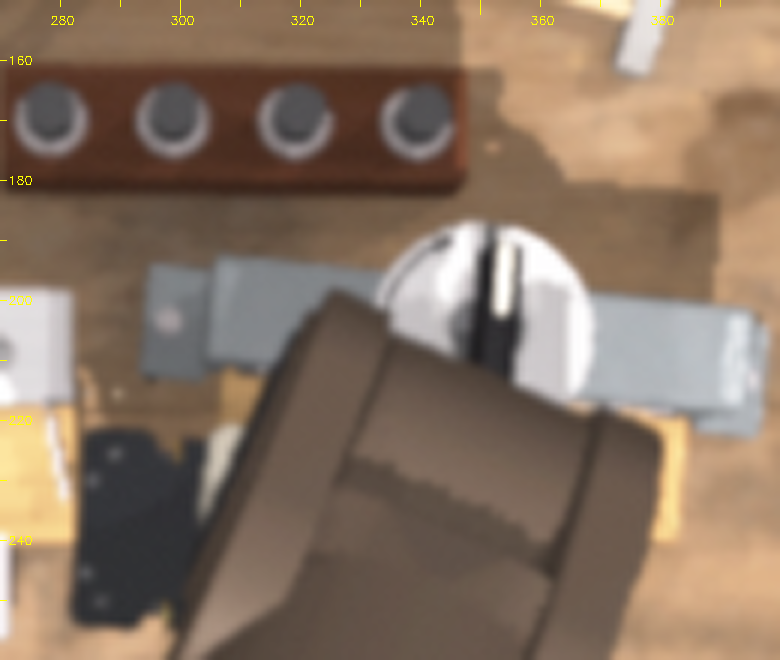

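```bash
python3 -m creep '[[[0,0,0,0,0,0,-0.2],[0,0,-2,0,0,0,-0.2],[0,0,-4.5,0,0,0,-0.2],[0,0,-7,0,0,0,-0.2],[0,0,-8.6,0,0,0,-0.2]]]' 50
python3 - <<'E'
from h import *
s=arm.observe(); M=R.from_rotvec(s['ee_rot']).as_matrix();print(s['position'],math.degrees(math.atan2(*M[:2,1][::-1])),s['force'],s['width'],s['joints'][6])
crop("scene","s7",280,180,400,280,6)
E
```

```text
clock: 8.4
position: [0.5044, 0.0598, 0.0398]
ee_rot: [-3.138, 0.129, -0.002]
force: [0.4, 0.5, 0.3]
width: 0.401
[0.50436183 0.05983471 0.03980205] -94.69689575883889 [0.35475645 0.4972522  0.30917104] 0.40122664581254014 -1.1034122337303642
```

View pics/s7.png

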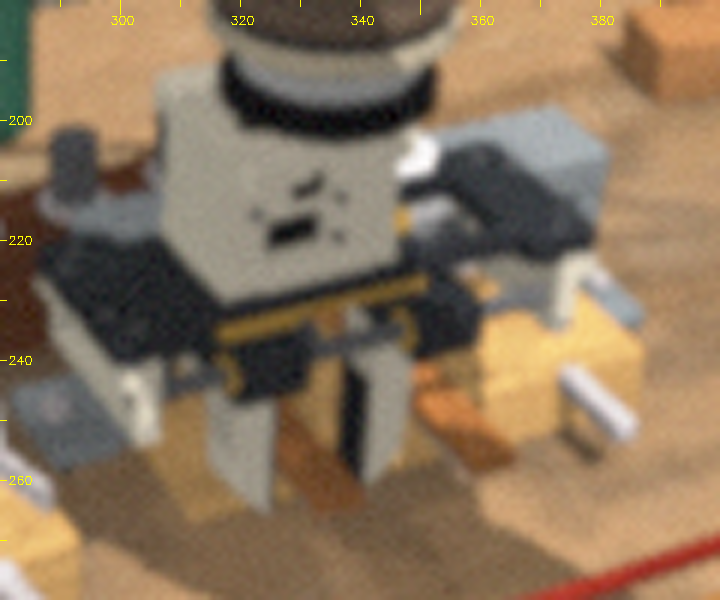

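```bash
python3 -m creep '[[[0,0,0,0,0,0,-1],[0,0,0,0,0,0,-1],[0,0,0,0,0,0,-1],[0,0,0,0,0,0,-1],[0,0,0,0,0,0,-1]]]' 50
python3 - <<'E'
from h import *
s=arm.observe(); M=R.from_rotvec(s['ee_rot']).as_matrix();print(s['position'],math.degrees(math.atan2(*M[:2,1][::-1])),s['force'],s['width'],s['joints'][6])
E
```

```text
clock: 8.95
position: [0.5049, 0.0592, 0.041]
ee_rot: [-3.138, 0.131, -0.003]
force: [-1.5, 1.2, 8.1]
width: 0.207
[0.5049334  0.05916424 0.04097329] -94.77695074197437 [-1.4936734   1.19491973  8.13880515] 0.20658583562290433 -1.1046402162860056
```

```bash
python3 -m creep '[[[-1,0.09,0,0,0,0,-1],[-2.2,0.19,0,0,0,0,-1],[-3.5,0.3,0,0,0,0,-1],[-4.8,0.42,0,0,0,0,-1],[-6,0.52,0,0,0,0,-1]]]' 50
python3 - <<'E'
from h import *
s=arm.observe(); M=R.from_rotvec(s['ee_rot']).as_matrix();print(s['position'],math.degrees(math.atan2(*M[:2,1][::-1])),s['force'],s['width'],s['joints'][6])
crop("top","t8",270,150,400,275,6);crop("scene","s8",270,160,400,290,5)
E
```

```text
clock: 9.45
position: [0.4441, 0.0641, 0.0402]
ee_rot: [-3.139, 0.131, -0.003]
force: [3.1, 0.3, 4.6]
width: 0.208
[0.44410911 0.06412579 0.04023669] -94.79636277886905 [3.11465398 0.30209149 4.56795904] 0.2078989559604084 -1.0938645029773535
```

View pics/s8.png

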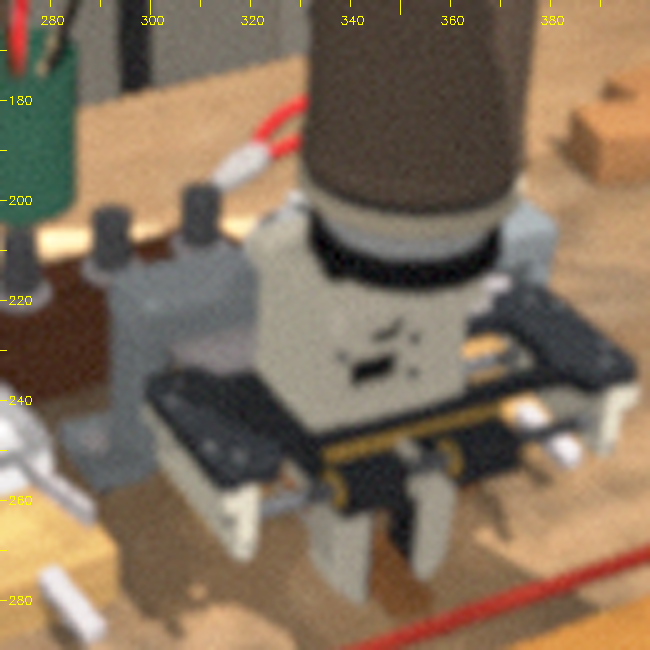

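View pics/t8.png

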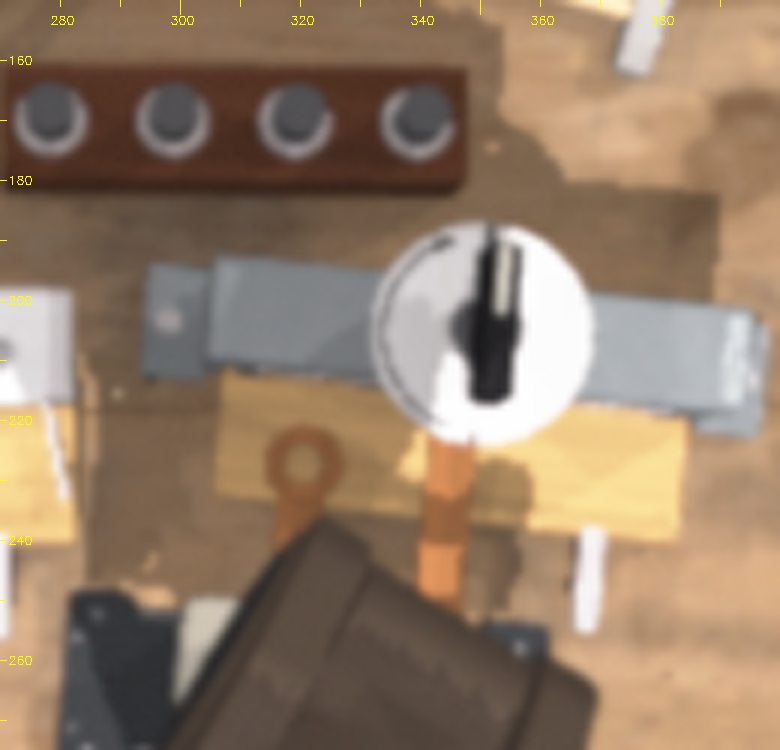

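```bash
python3 - <<'E'
from h import *
s=arm.observe(); e=ray("top",320.7,227.3,.044);M=R.from_rotvec(s['ee_rot']).as_matrix()
print(e, M.T@(e-s['position']), e-s['position'])
E
python3 -m creep '[[[0,0,1,0,0,0,-1],[0,0,2.5,0,0,0,-1],[0,0,4.5,0,0,0,-1],[0,0,6,0,0,0,-1],[0,0,6,0,0,0,-1]]]' 50
python3 - <<'E'
from h import *
s=arm.observe(); M=R.from_rotvec(s['ee_rot']).as_matrix();print(s['position'],s['force'],s['width'])
crop("top","t9",270,150,400,275,6);crop("scene","s9",270,160,400,290,5)
E
```

```text
[0.53841513 0.05398418 0.044     ] [ 0.09724441  0.00220262 -0.0044183 ] [ 0.09672805 -0.0103194   0.00424771]
clock: 10.05
position: [0.444, 0.0643, 0.1009]
ee_rot: [-3.138, 0.131, -0.002]
force: [0.8, 0.0, -1.7]
width: 0.214
[0.44402739 0.06428255 0.10088918] [ 0.80189761  0.04590734 -1.664961  ] 0.2135932141933614
```

View pics/s9.png

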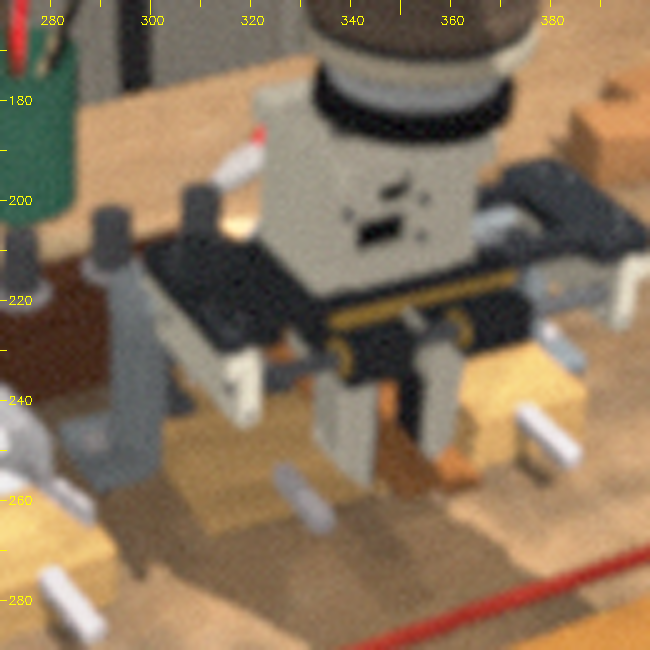

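View pics/t9.png

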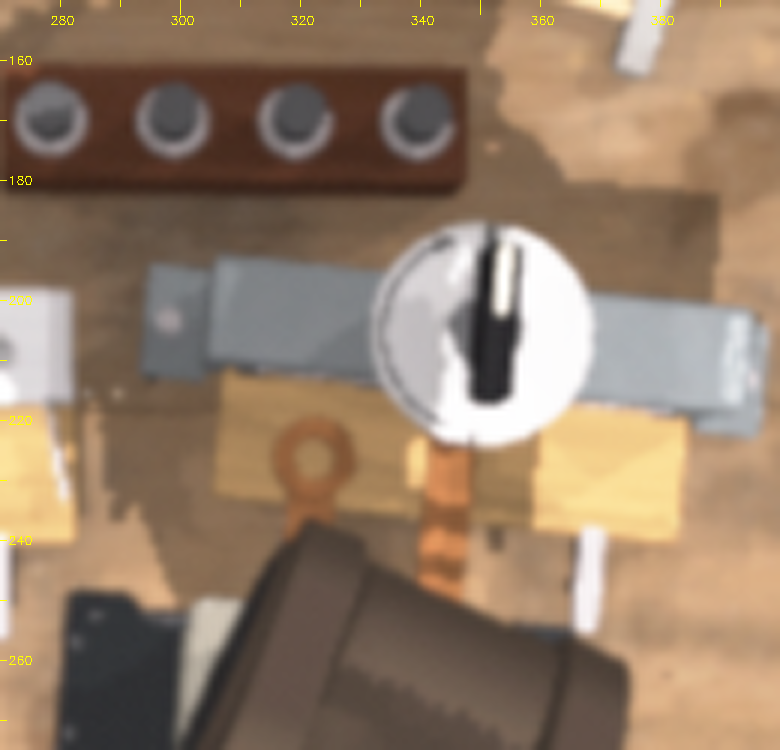

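```bash
python3 -m creep '[[[-0.5,3.7,0,0,0,1,-1],[-1,7.4,0,0,0,2,-1],[-1.5,11.1,0,0,0,3,-1],[-1.7,14.8,0,0,0,4,-1],[-1.7,18.5,0,0,0,5,-1]]]' 50
python3 -m creep '[[[0,0,0,0,0,0,-1]]]' 50
python3 - <<'E'
from h import *
s=arm.observe(); M=R.from_rotvec(s['ee_rot']).as_matrix();print(s['position'],math.degrees(math.atan2(*M[:2,1][::-1])),s['force'],s['width'],s['joints'])
crop("top","t10",190,170,320,275,6);crop("scene","s10",150,160,330,310,4)
E
```

```text
clock: 10.65
position: [0.4255, 0.2502, 0.0985]
ee_rot: [3.14, 0.007, -0.003]
force: [0.9, 0.3, -0.8]
width: 0.207
clock: 10.75
position: [0.4256, 0.2542, 0.0982]
ee_rot: [-3.141, -0.018, 0.003]
force: [1.1, -0.6, -0.3]
width: 0.208
[0.42563749 0.25420979 0.09816213] -89.32560136574159 [ 1.14323546 -0.55316874 -0.2930254 ] 0.20751208308054628 [-1.31891227  0.57682925  0.96224197  2.09693985 -0.66695069  0.81014528
 -1.50267458]
```

View pics/s10.png

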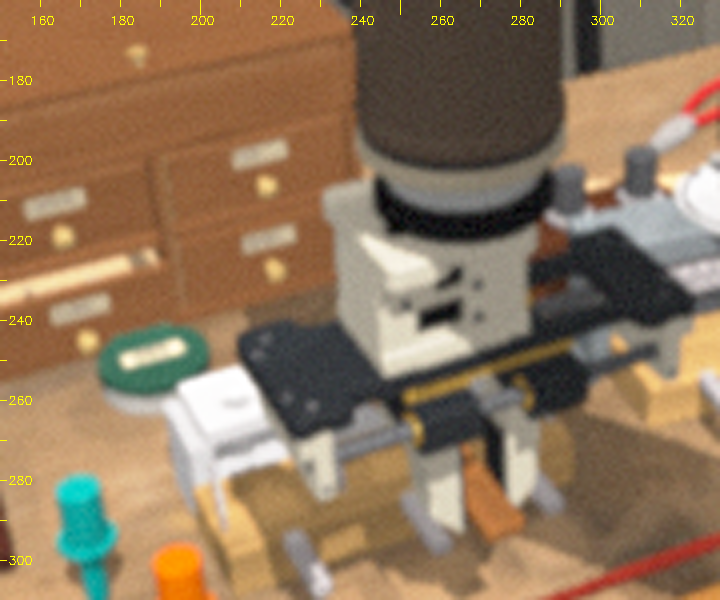

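View pics/t10.png

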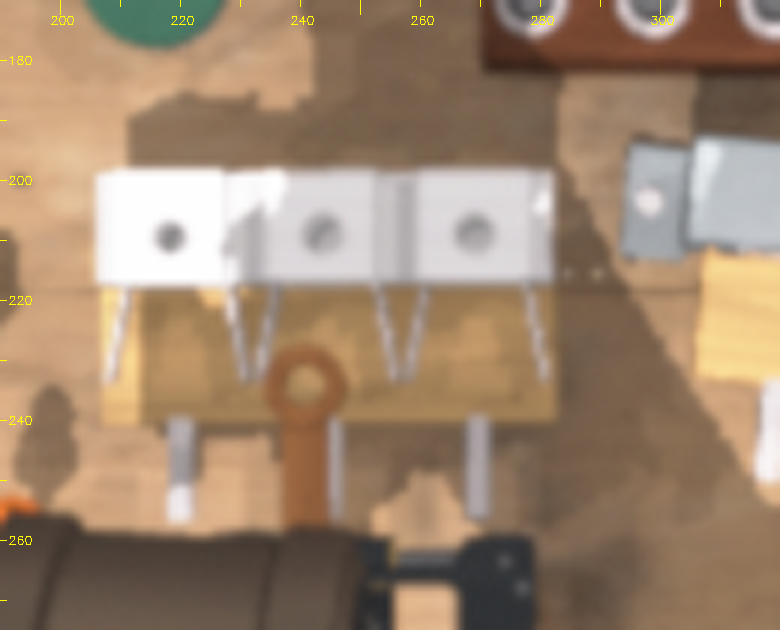

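```bash
python3 -m creep '[[[0,0,0,0,0,0,-1]]]' 50
python3 - <<'E'
from h import *
s=arm.observe(); p=s['position'];print(p,s['dq'].round(3))
print(ray("top",241,234,.105),ray("top",243.8,209.3,.062),ray("top",269.2,209.2,.062),ray("top",218.4,209.6,.062))
crop("top","t11",190,170,320,275,6)
E
```

```text
clock: 10.95
position: [0.4265, 0.2476, 0.099]
ee_rot: [3.14, 0.003, -0.002]
force: [-0.4, -0.7, -1.8]
width: 0.213
[0.42654917 0.24756977 0.0990255 ] [ 0.008 -0.007  0.008  0.002  0.     0.002 -0.003]
[0.52096398 0.25103185 0.105     ] [0.58420604 0.24843842 0.062     ] [0.58405555 0.1844001  0.062     ] [0.58385073 0.31255259 0.062     ]
```

View pics/t11.png

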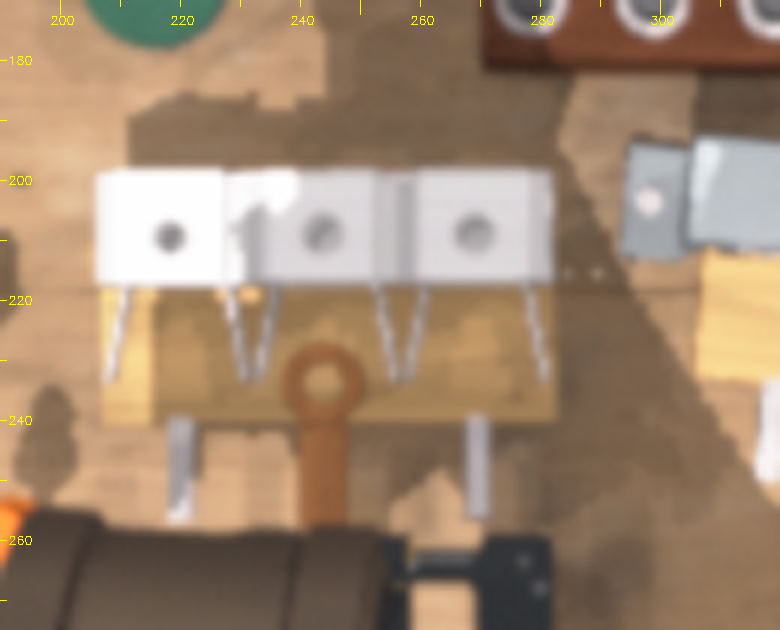

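```bash
python3 -m creep '[[[0,0.4,0,0,0,0,-1],[0,0.4,-1.5,0,0,0,-1],[0,0.4,-3,0,0,0,-1],[0,0.4,-4.5,0,0,0,-1],[0,0.4,-5.4,0,0,0,-1]]]' 50
python3 -m creep '[[[0,0,0,0,0,0,-1],[0,0,0,0,0,0,-1]]]' 50
python3 - <<'E'
from h import *
s=arm.observe(); p=s['position'];print(p,s['force'],s['width'])
print(ray("scene",238.1,251.6,.062))
crop("top","t12",190,170,320,275,6);crop("scene","s12",150,160,330,310,4)
E
```

```text
clock: 11.5
position: [0.4268, 0.2525, 0.0448]
ee_rot: [3.141, 0.004, -0.001]
force: [0.3, 0.2, -0.1]
width: 0.208
clock: 11.7
position: [0.4272, 0.2527, 0.0459]
ee_rot: [3.141, 0.004, 0.0]
force: [0.8, 0.3, -0.8]
width: 0.21
[0.42723008 0.25273383 0.0458565 ] [ 0.76340093  0.30306874 -0.77870476] 0.21011270612997376
[0.58096113 0.25005347 0.062     ]
```

View pics/t12.png

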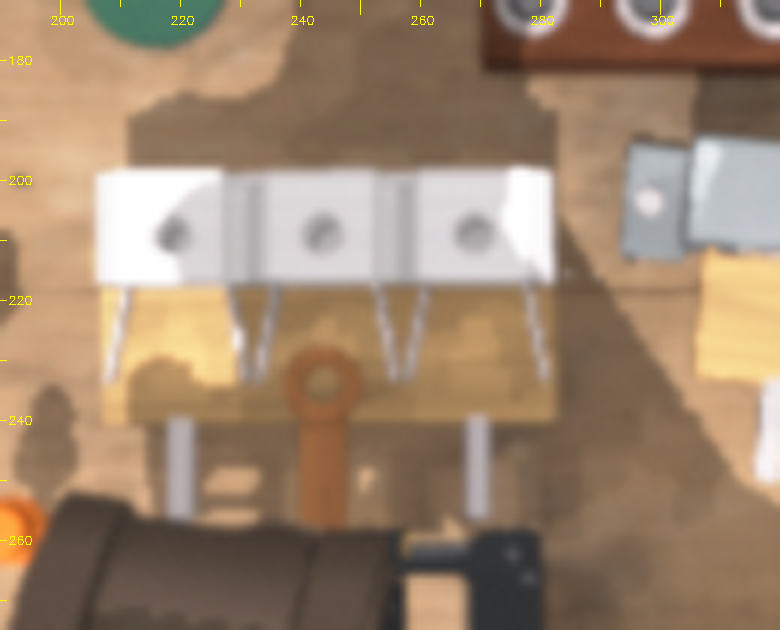

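View pics/s12.png

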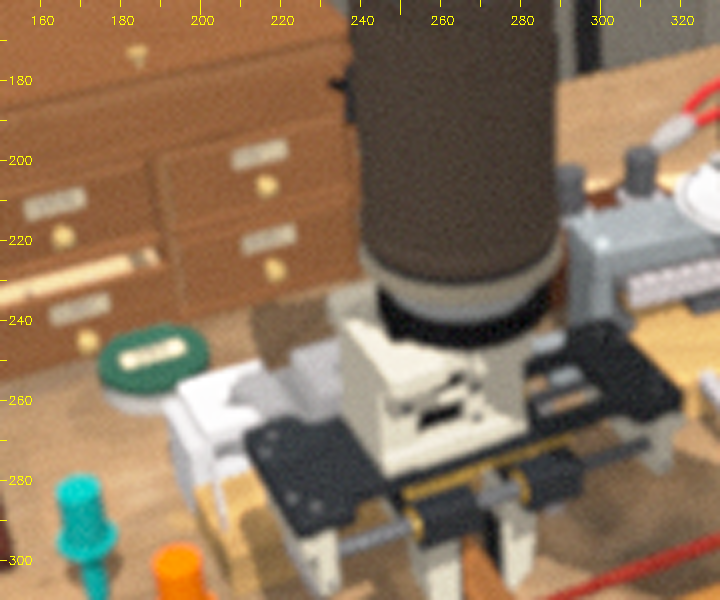

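```bash
python3 - <<'E'
from h import *
print(ray("top",243.7,233.7,.049))
E
python3 -m creep '[[[1,-0.1,-0.2,0,0,0,-1],[2.2,-0.12,-0.3,0,0,0,-1],[3.4,-0.12,-0.3,0,0,0,-1],[4.6,-0.12,-0.3,0,0,0,-1],[5.4,-0.12,-0.3,0,0,0,-1]]]' 50
python3 -m creep '[[[0,0,0,0,0,0,-1],[0,0,0,0,0,0,-1]]]' 50
python3 - <<'E'
from h import *
s=arm.observe(); p=s['position'];print(p,s['force'],s['width'])
crop("top","t13",190,170,320,275,6);crop("scene","s13",150,160,330,310,4)
E
```

```text
[0.5231118  0.24986599 0.049     ]
clock: 12.3
position: [0.4828, 0.2516, 0.0427]
ee_rot: [3.141, 0.005, 0.002]
force: [0.2, -0.0, -1.0]
width: 0.209
clock: 12.5
position: [0.4809, 0.2516, 0.0424]
ee_rot: [3.141, 0.005, -0.001]
force: [-0.2, 0.2, -0.5]
width: 0.211
[0.48086066 0.25159364 0.04238096] [-0.20362297  0.24006881 -0.5190397 ] 0.21059340463396725
```

View pics/t13.png

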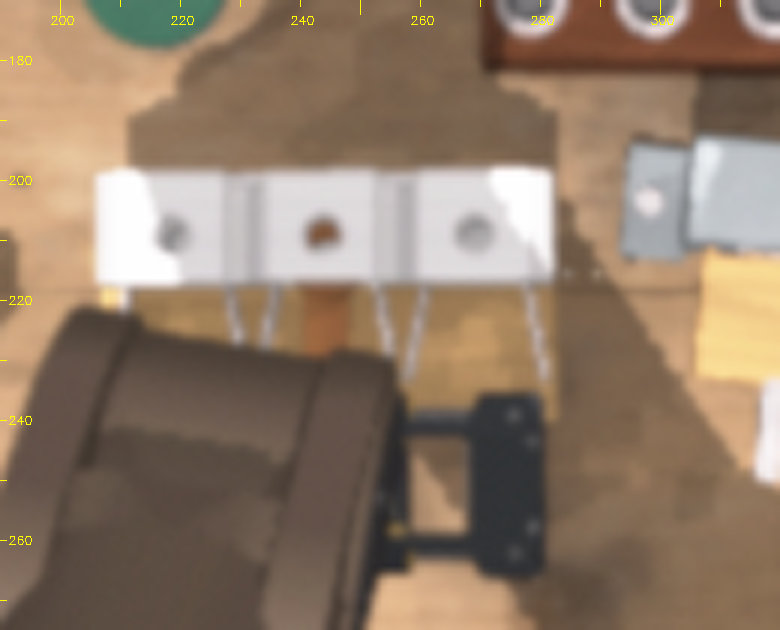

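```bash
python3 -m creep '[[[0.3,0,0,0,0,0,-1],[0.6,0,-0.1,0,0,0,-1],[0.8,0,-0.15,0,0,0,-1],[0.8,0,-0.15,0,0,0,-1]]]' 50
python3 - <<'E'
from h import *
s=arm.observe(); p=s['position'];print(p,s['force'],s['width'])
E
python3 -m creep '[[[0.2,0,0,0,0,0,-1],[0.2,0,0,0,0,0,-1],[0.2,0,0,0,0,0,-1]]]' 50
python3 - <<'E'
from h import *
s=arm.observe(); p=s['position'];print(p,s['force'],s['width'])
crop("top","t14",190,170,320,275,6)
E
```

```text
clock: 13.0
position: [0.4894, 0.2518, 0.0411]
ee_rot: [3.141, 0.006, 0.001]
force: [0.2, -0.0, 0.1]
width: 0.211
[0.48936452 0.25182877 0.04108132] [ 0.23318695 -0.00443374  0.0876933 ] 0.2110211049141998
clock: 13.3
position: [0.4912, 0.2518, 0.0411]
ee_rot: [3.141, 0.006, 0.001]
force: [0.4, 0.1, 0.0]
width: 0.211
[0.4911764  0.25182447 0.04110882] [0.42911557 0.07758548 0.02718791] 0.21116504447820814
```

View pics/t14.png

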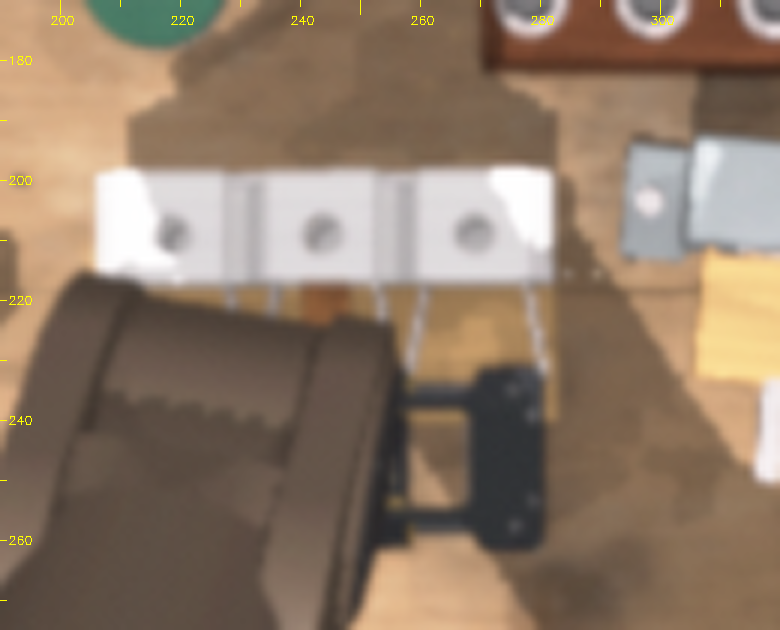

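```bash
python3 -m creep '[[[0.1,0,0,0,0,0,-1],[0.2,0,0,0,0,0,-1],[0.2,0,0,0,0,0,-1]]]' 50
python3 -m creep '[[[0.1,0,0,0,0,0,-1],[0.2,0,0,0,0,0,-1],[0.2,0,0,0,0,0,-1]]]' 50
```

```text
clock: 13.65
position: [0.4916, 0.2518, 0.041]
ee_rot: [-3.142, -0.006, 0.005]
force: [-6.1, -0.1, 6.5]
width: 0.212
clock: 13.95
position: [0.4916, 0.2518, 0.041]
ee_rot: [-3.141, -0.006, 0.011]
force: [-13.3, -0.1, 15.5]
width: 0.208
```

```bash
python3 -m creep '[[[-0.2,0,0,0,0,0,-1],[-0.3,0,0,0,0,0,-0.2],[-0.3,0,0,0,0,0,-0.2],[-0.3,0,0,0,0,0,-0.2],[-0.3,0,0,0,0,0,-0.2]]]' 50
python3 -m creep '[[[0,0,2,0,0,0,-0.2],[0,0,5,0,0,0,-0.2],[0,0,8,0,0,0,-0.2],[0,-4,9,0,0,-1,-0.2],[0,-8,9,0,0,-2,-0.2]]]' 50
python3 - <<'E'
from h import *
s=arm.observe(); p=s['position'];print(p,s['force'],s['width'])
crop("top","t15",190,170,320,275,6);crop("scene","s15",150,190,330,330,4.4)
E
```

```text
clock: 14.45
position: [0.4923, 0.2518, 0.0411]
ee_rot: [3.141, 0.006, 0.001]
force: [1.1, 0.1, -0.2]
width: 0.398
clock: 14.95
position: [0.4932, 0.172, 0.1326]
ee_rot: [-3.14, 0.045, -0.005]
force: [0.4, -0.2, 0.1]
width: 0.4
[0.49323613 0.17201077 0.1326305 ] [ 0.38298094 -0.15727714  0.12919366] 0.3998689458152258
```

View pics/t15.png

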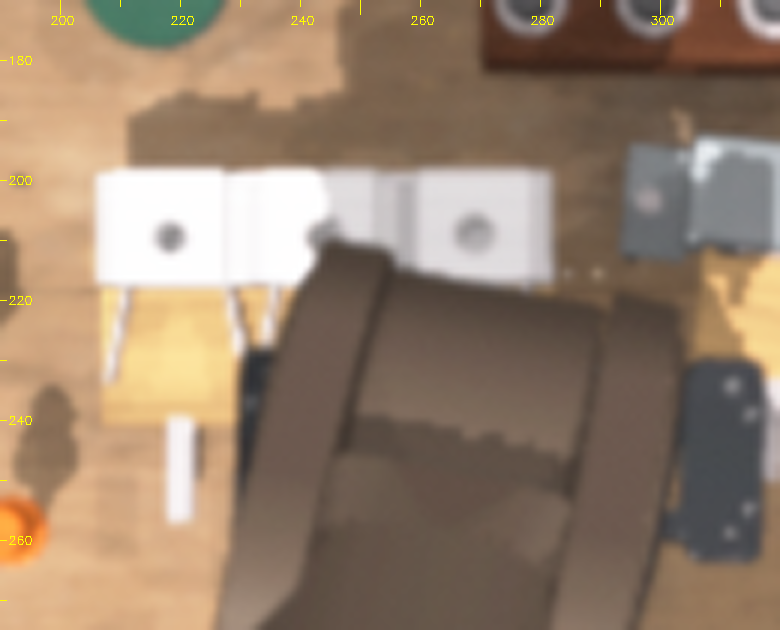

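View pics/s15.png

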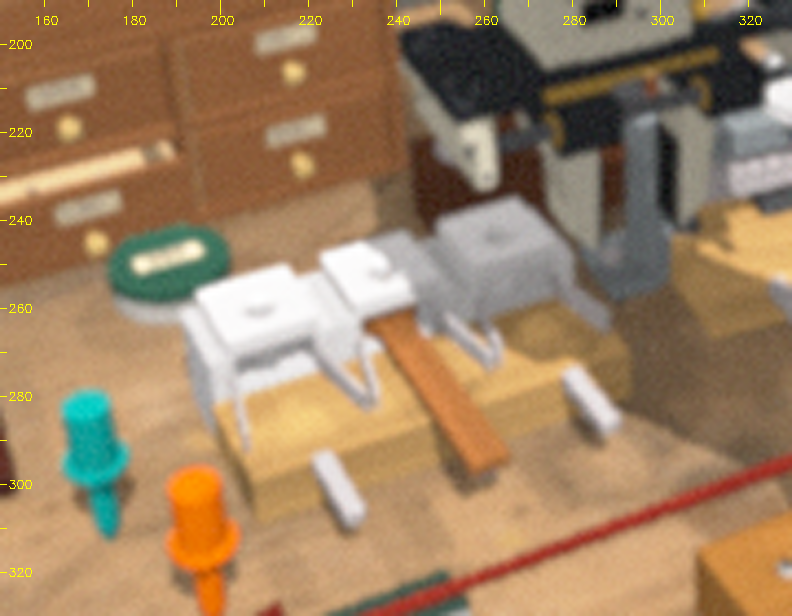

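Run:
```python
from h import *
print(ray("top",222,147,0),ray("top",222,133,.12),ray("top",270,147,0))
im=cv2.imread("pics/top0.png"); crop(0,"t0e",150,50,350,190,4,im)
print(ray("scene",238,238,0), ray("scene",117,166,.12))
```

```text
[0.75768461 0.31323395 0.        ] [0.76536072 0.29598534 0.12      ] [0.75666917 0.18409114 0.        ]
[0.71745472 0.19848789 0.        ] [1.0449234  0.42084348 0.12      ]
```

View pics/t0e.png

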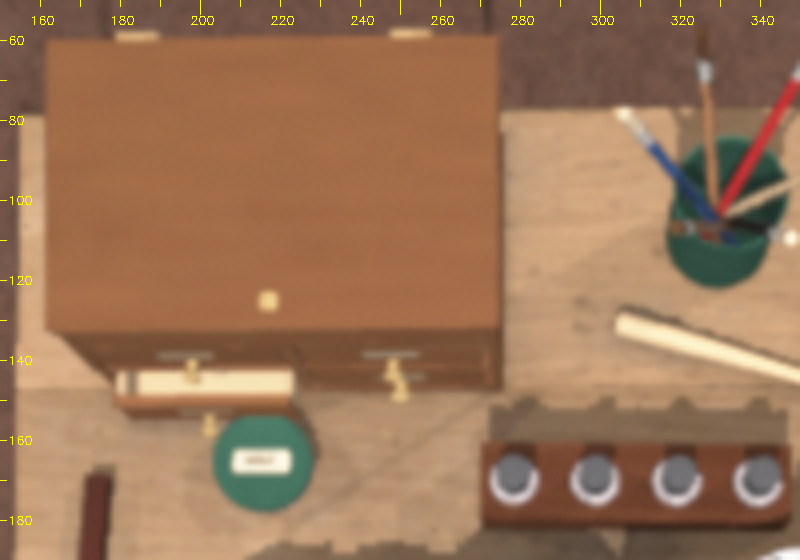

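```bash
python3 -m creep '[[[4,-1.5,1,0,0,0.5,-0.26],[8,-3,1.2,0,0,1,-0.26],[12,-4.2,1.2,0,0,1.5,-0.26],[16,-5.4,1.2,0,0,2,-0.26],[19.2,-6.2,1.2,0,0,2,-0.26]]]' 40
python3 -m creep '[[[0,0,0,0,0,0,-0.26],[0,0,0,0,0,0,-0.26],[0,0,-1.5,0,0,0,-0.26],[0,0,-2.5,0,0,0,-0.26],[0,0,-2.5,0,0,0,-0.26]]]' 40
python3 - <<'E'
from h import *
s=arm.observe(); M=R.from_rotvec(s['ee_rot']).as_matrix();p=s['position'];print(p,math.degrees(math.atan2(*M[:2,1][::-1])),s['force'],s['width'])
print(proj("scene",p+M@[-.0095,-.017,.017]),proj("scene",p+M@[-.0095,.017,.017]))
crop("top","t16",250,120,350,200,7);crop("scene","s16",230,150,330,250,6)
E
```

```text
clock: 15.55
position: [0.686, 0.1087, 0.1428]
ee_rot: [3.141, 0.005, 0.0]
force: [-0.0, -0.1, -0.1]
width: 0.371
clock: 16.05
position: [0.6819, 0.111, 0.1157]
ee_rot: [-3.142, -0.007, 0.006]
force: [0.3, 0.0, -0.7]
width: 0.367
[0.68188891 0.11095131 0.11566587] -89.74448758143899 [ 0.28868918  0.04351013 -0.68396466] 0.36739396008157726
[269.7 205.4] [282.1 202.1]
```

View pics/t16.png

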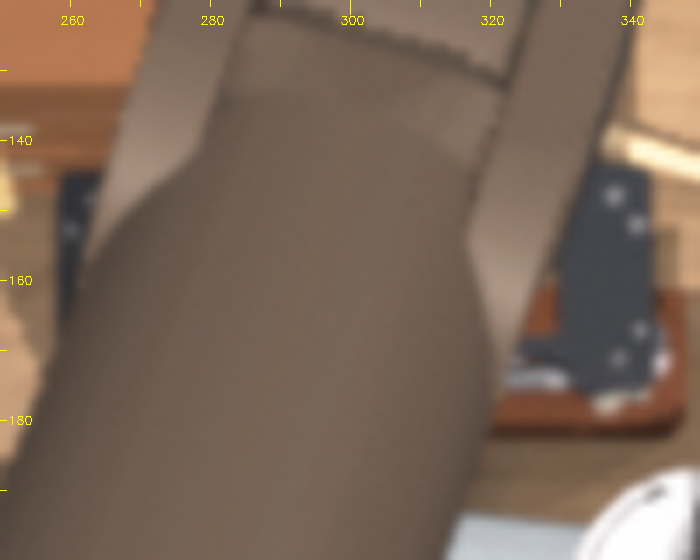

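View pics/s16.png

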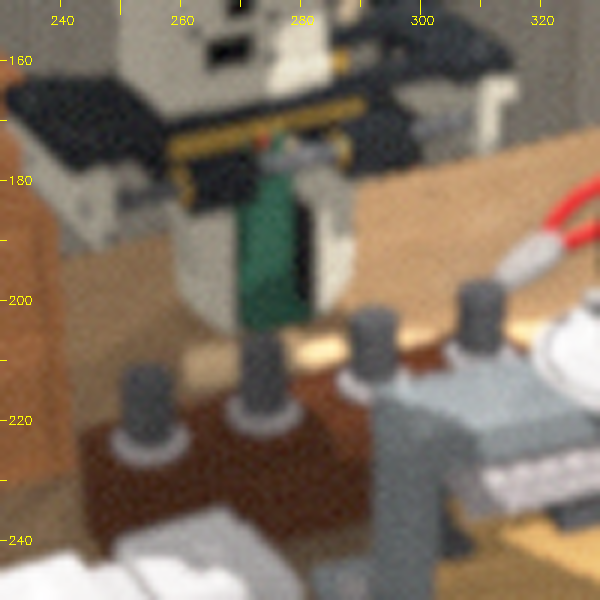

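Run:
```python
from h import *
for q in [(.685,.110,.084),(.685,.113,.084),(.685,.1105,.054),(.681,.1105,.084)]: print(proj("scene",q))
s=arm.observe();print(s['position'])
```

```text
[274.1 206.6]
[273.  206.9]
[274.1 217.1]
[274.6 207.4]
[0.68323482 0.11041402 0.11757303]
```

```bash
python3 -m creep '[[[0.15,0,-1,0,0,0,-0.26],[0.15,0,-2.2,0,0,0,-0.26],[0.15,0,-3.4,0,0,0,-0.26],[0.15,0,-4.3,0,0,0,-0.26],[0.15,0,-4.3,0,0,0,-0.26]]]' 40
python3 -m creep '[[[0,0,0,0,0,0,-0.26],[0,0,0,0,0,0,-1],[0,0,0,0,0,0,-1],[0,0,0,0,0,0,-1],[0,0,0,0,0,0,-1]]]' 40
python3 - <<'E'
from h import *
s=arm.observe(); M=R.from_rotvec(s['ee_rot']).as_matrix();p=s['position'];print(p,math.degrees(math.atan2(*M[:2,1][::-1])),s['force'],s['width'])
crop("scene","s17",230,150,330,250,6)
E
```

```text
clock: 16.65
position: [0.6844, 0.1098, 0.073]
ee_rot: [3.141, 0.006, -0.004]
force: [0.1, 0.6, -0.1]
width: 0.367
clock: 17.15
position: [0.6859, 0.1098, 0.0757]
ee_rot: [3.142, 0.006, 0.002]
force: [0.4, 0.1, 3.2]
width: 0.228
[0.68585058 0.10982761 0.07565276] -89.79059280838973 [0.4365729  0.08164533 3.20213188] 0.22763190933290542
```

View pics/s17.png

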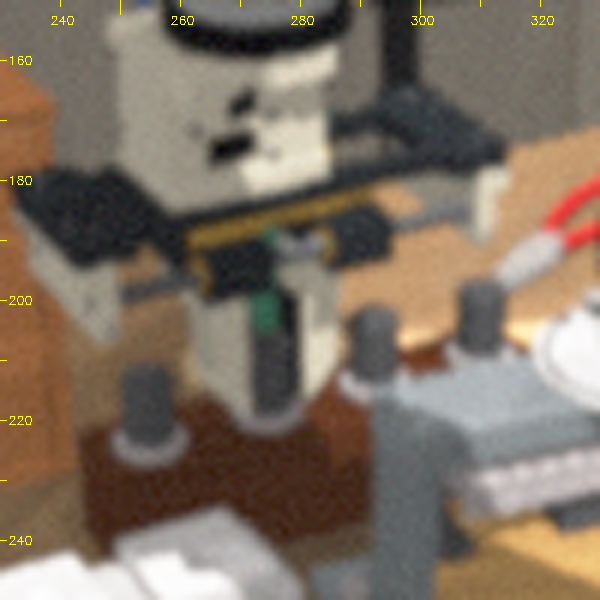

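```bash
python3 -m creep '[[[0,0,1.5,0,0,0,-1],[0,0,3.5,0,0,0,-1],[0,0,6,0,0,0,-1],[0,0,8.5,0,0,0,-1],[0,0,10,0,0,0,-1]]]' 40
python3 -m creep '[[[-2,3,0,0,0,0,-1],[-4,6,0,0,0,0,-1],[-6,9,0,0,0,0,-1],[-8,12,0,0,0,0,-1],[-10,14.1,0,0,0,0,-1]]]' 40
python3 -m creep '[[[0,0,0,0,0,0,-1],[0,0,0,0,0,0,-1]]]' 40
python3 - <<'E'
from h import *
s=arm.observe(); M=R.from_rotvec(s['ee_rot']).as_matrix();p=s['position'];print(p,math.degrees(math.atan2(*M[:2,1][::-1])),s['force'],s['width'])
crop("scene","s18",190,150,310,270,5.5);crop("top","t18",190,150,310,240,6.5)
E
```

```text
clock: 17.7
position: [0.6861, 0.1094, 0.178]
ee_rot: [3.141, 0.005, 0.004]
force: [-0.7, 0.4, -0.2]
width: 0.232
clock: 18.2
position: [0.5841, 0.2533, 0.1751]
ee_rot: [-3.141, -0.009, 0.001]
force: [0.3, 0.8, -0.3]
width: 0.23
clock: 18.4
position: [0.585, 0.2514, 0.1753]
ee_rot: [3.141, 0.008, -0.0]
force: [0.7, -0.8, -0.5]
width: 0.231
[0.58500544 0.2513901  0.17527706] -89.70478379537938 [ 0.6936756  -0.83091781 -0.52986283] 0.23133653190073244
```

View pics/s18.png

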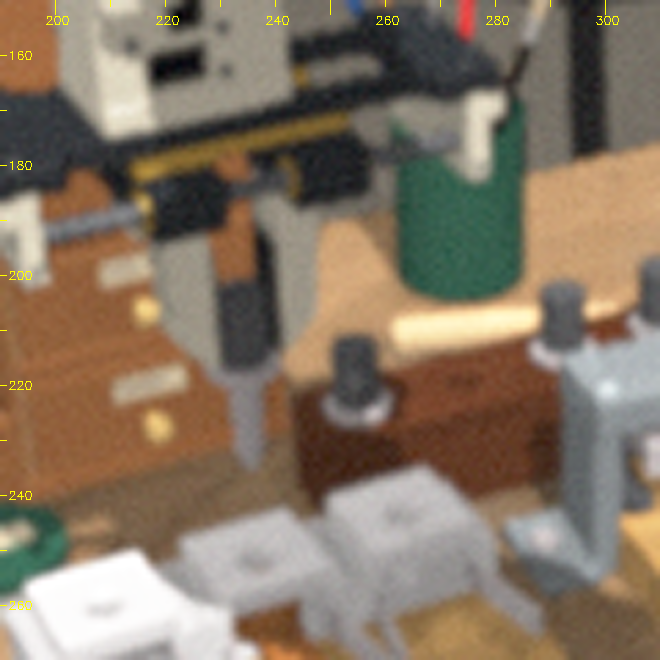

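View pics/t18.png

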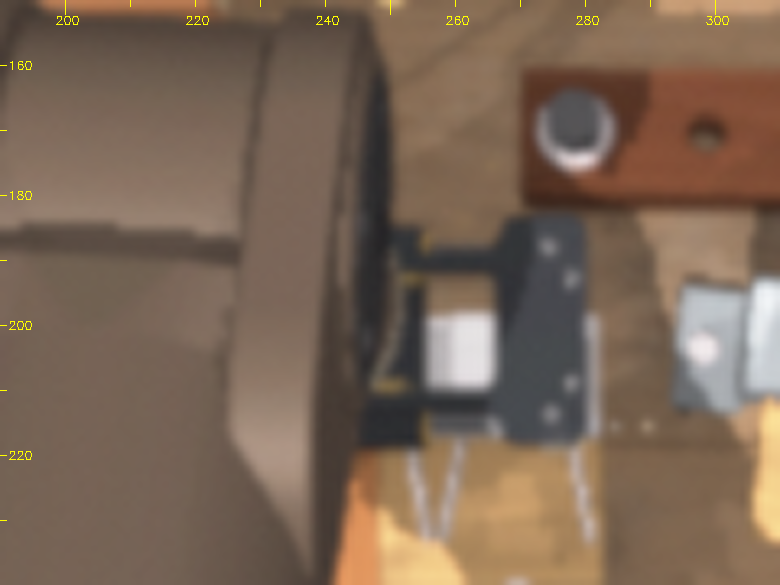

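Run:
```python
from h import *
print(proj("scene",(.585,.2514,.1056)))
for q in [(.585,.2514,.062),(.582,.2514,.062),(.588,.2514,.062),(.585,.248,.062)]: print(q,proj("scene",q))
im=cv2.imread("pics/scene0.png");crop(0,"s0d",210,230,290,290,9,im)
crop("scene","s18b",215,215,265,265,12)
print(arm.observe()['position'])
```

```text
[235.5 234.1]
(0.585, 0.2514, 0.062) [236.8 250.8]
(0.582, 0.2514, 0.062) [237.3 251.5]
(0.588, 0.2514, 0.062) [236.3 250.1]
(0.585, 0.248, 0.062) [238.3 250.4]
[0.58625123 0.24934696 0.17544104]
```

View pics/s18b.png

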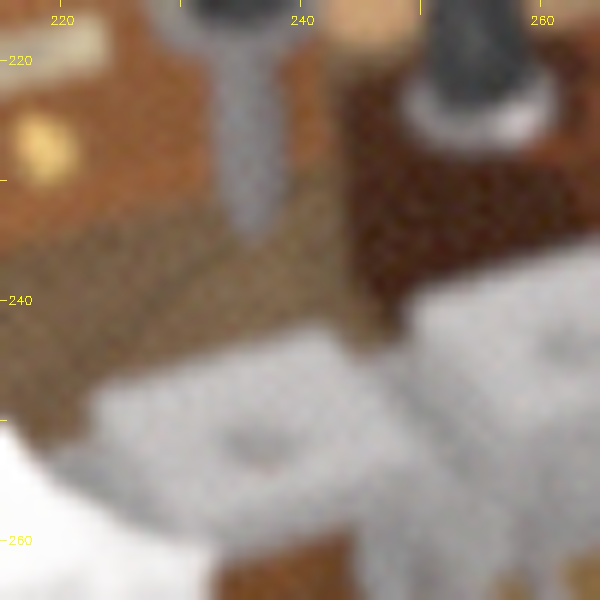

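```bash
python3 -m creep '[[[-0.1,0.1,-1,0,0,0,-1],[-0.17,0.17,-2.2,0,0,0,-1],[-0.17,0.17,-3.2,0,0,0,-1],[-0.17,0.17,-3.7,0,0,0,-1],[-0.17,0.17,-3.7,0,0,0,-1]]]' 40
python3 -m creep '[[[0,0,-0.3,0,0,0,-1],[0,0,-0.6,0,0,0,-1],[0,0,-0.9,0,0,0,-1],[0,0,-1.2,0,0,0,-1],[0,0,-1.5,0,0,0,-1]]]' 40
python3 - <<'E'
from h import *
s=arm.observe(); p=s['position'];print(p,s['force'],s['width'])
crop("scene","s19",190,180,290,280,6)
E
```

```text
clock: 19.05
position: [0.5832, 0.2522, 0.1368]
ee_rot: [3.14, 0.005, -0.003]
force: [-0.4, -0.3, -0.3]
width: 0.229
clock: 19.55
position: [0.5838, 0.2526, 0.1229]
ee_rot: [3.141, 0.006, 0.0]
force: [0.1, -0.3, -0.2]
width: 0.229
[0.58378737 0.25255151 0.12290189] [ 0.14714551 -0.28856521 -0.19877497] 0.2293090475952039
```

View pics/s19.png

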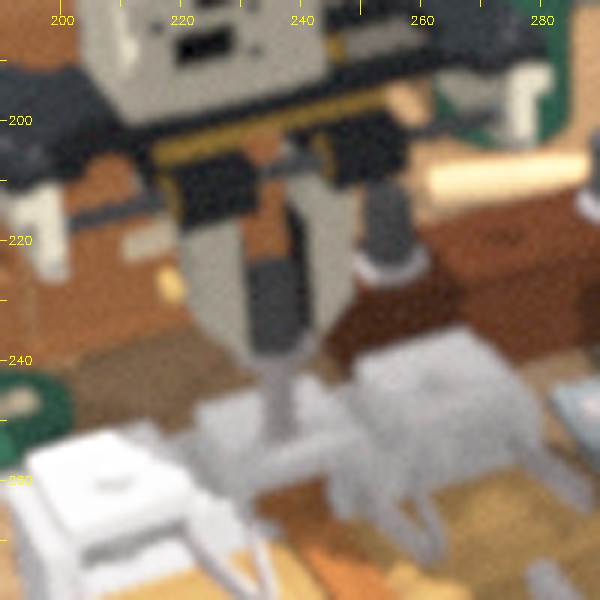

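```bash
python3 -m creep '[[[0,-0.1,-0.6,0,0,0,-1],[0,-0.1,-1.2,0,0,0,-1],[0,-0.1,-1.8,0,0,0,-1],[0,-0.1,-2.4,0,0,0,-1],[0,-0.1,-2.9,0,0,0,-1]]]' 40
python3 -m creep '[[[0,0,-0.2,0,0,0,-1],[0,0,-0.4,0,0,0,-1],[0,0,-0.6,0,0,0,-1],[0,0,-0.7,0,0,0,-1],[0,0,-0.7,0,0,0,-1]]]' 40
python3 - <<'E'
from h import *
s=arm.observe(); p=s['position'];print(p,s['force'],s['width'])
crop("scene","s20",190,180,290,280,6)
E
```

```text
clock: 20.1
position: [0.584, 0.2515, 0.0935]
ee_rot: [3.141, 0.006, 0.001]
force: [1.6, 0.1, 0.5]
width: 0.231
clock: 20.6
position: [0.584, 0.2515, 0.0876]
ee_rot: [-3.141, -0.006, -0.001]
force: [0.6, -0.0, 4.7]
width: 0.229
[0.58401791 0.25150637 0.08758029] [ 0.59767341 -0.01969692  4.73630184] 0.22851377091338734
```

View pics/s20.png

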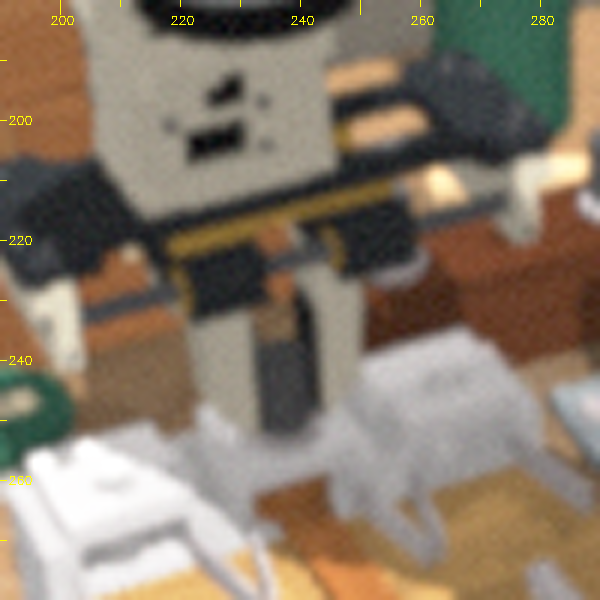

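```bash
python3 -m creep '[[[0,0,-0.15,0,0,0,-1],[0,0,-0.15,0,0,0,-1],[0,0,0,0,0,0,-0.26],[0,0,0,0,0,0,-0.26],[0,0,0,0,0,0,-0.26]]]' 40
python3 -m creep '[[[0,0,2,0,0,0,-0.26],[0,0,5,0,0,0,-0.26],[-3,-3,7,0,0,0,-0.26],[-6,-6,7,0,0,-1.5,-0.26],[-9,-10,7,0,0,-3,-0.26]]]' 40
python3 - <<'E'
from h import *
s=arm.observe(); p=s['position'];print(p,s['force'],s['width'])
crop("scene","s21",150,180,410,320,3);crop("top","t21",190,150,410,270,3.6)
E
```

```text
clock: 21.15
position: [0.5831, 0.2516, 0.0866]
ee_rot: [3.141, 0.006, -0.002]
force: [-0.1, -0.8, 0.6]
width: 0.364
clock: 21.65
position: [0.4927, 0.1517, 0.157]
ee_rot: [-3.14, 0.074, -0.0]
force: [0.9, -1.1, 0.6]
width: 0.373
[0.49270945 0.15168479 0.15701441] [ 0.94998625 -1.09109577  0.61706738] 0.37324414690309743
```

View pics/s21.png

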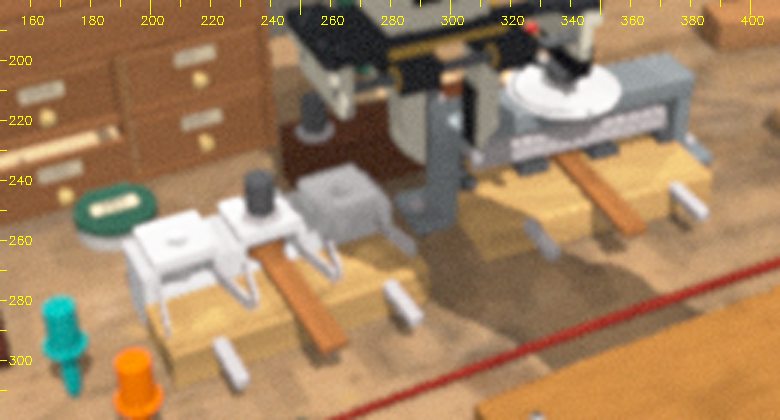

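View pics/t21.png

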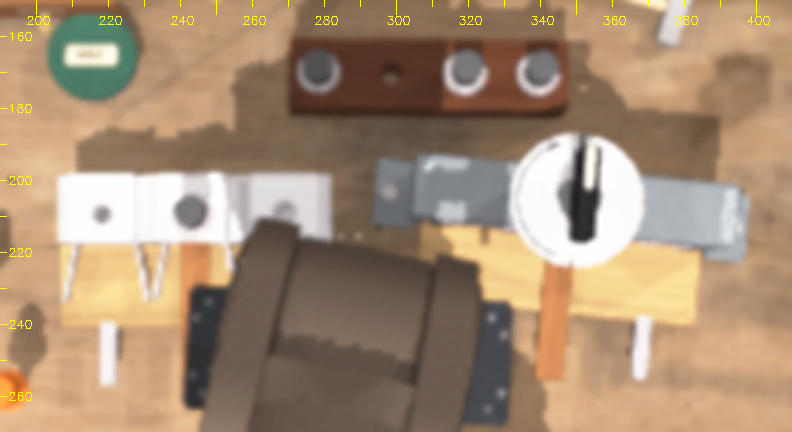

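```bash
python3 -m creep '[[[0,-4,0,0,0,-1,-0.26],[0,-8,0,0,0,-2,-0.26],[0.2,-12,-1,0,0,-2.2,-0.26],[0.2,-15.6,-3,0,0,-2.2,-0.26],[0.2,-15.6,-4,0,0,-2.2,-0.26]]]' 50
python3 -m creep '[[[0,0,0,0,0,0,-0.26],[0,0,-1,0,0,0,-0.26]]]' 50
python3 - <<'E'
from h import *
s=arm.observe(); M=R.from_rotvec(s['ee_rot']).as_matrix();p=s['position'];print(p,math.degrees(math.atan2(*M[:2,1][::-1])),s['force'],s['width'])
crop("scene","s22",290,160,410,280,5)
E
```

```text
clock: 22.25
position: [0.4949, -0.0098, 0.1165]
ee_rot: [3.136, -0.149, -0.0]
force: [-0.2, 0.1, 0.2]
width: 0.37
clock: 22.45
position: [0.4965, -0.0036, 0.1074]
ee_rot: [-3.138, 0.135, -0.001]
force: [0.4, 0.6, 0.4]
width: 0.37
[ 0.49652025 -0.00359192  0.10735515] -94.93279721758549 [0.35270227 0.59214684 0.36445287] 0.3702124232528945
```

View pics/s22.png

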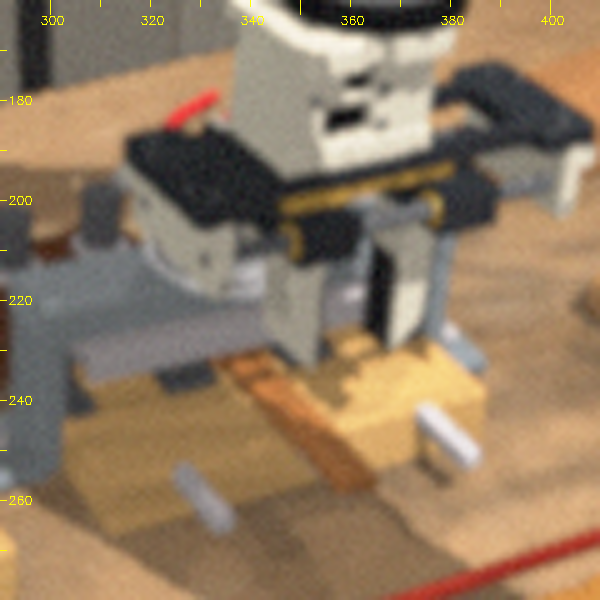

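```bash
python3 -m creep '[[[0,0,-1.5,0,0,0,-0.26],[0,0,-3.2,0,0,0,-0.26],[0,0,-5,0,0,0,-0.26],[0,0,-6.6,0,0,0,-0.26],[0,0,-6.6,0,0,0,-0.26]]]' 50
python3 - <<'E'
from h import *
s=arm.observe(); M=R.from_rotvec(s['ee_rot']).as_matrix();p=s['position'];print(p,math.degrees(math.atan2(*M[:2,1][::-1])),s['force'],s['width'])
crop("scene","s23",290,160,410,280,5)
E
python3 -m creep '[[[0,0,0,0,0,0,-1],[0,0,0,0,0,0,-1],[0,0,0,0,0,0,-1],[0,0,0,0,0,0,-1]]]' 50
```

```text
clock: 23.0
position: [0.4945, -0.0036, 0.0391]
ee_rot: [3.138, -0.135, -0.005]
force: [1.0, -0.8, 0.1]
width: 0.373
[ 0.4944753  -0.00358033  0.03906277] -94.91103641786994 [ 1.0454002  -0.78848709  0.07726545] 0.37285110491761486
clock: 23.45
position: [0.4962, -0.0043, 0.0416]
ee_rot: [-3.138, 0.136, -0.002]
force: [-1.2, 0.8, 5.4]
width: 0.212
```

View pics/s23.png

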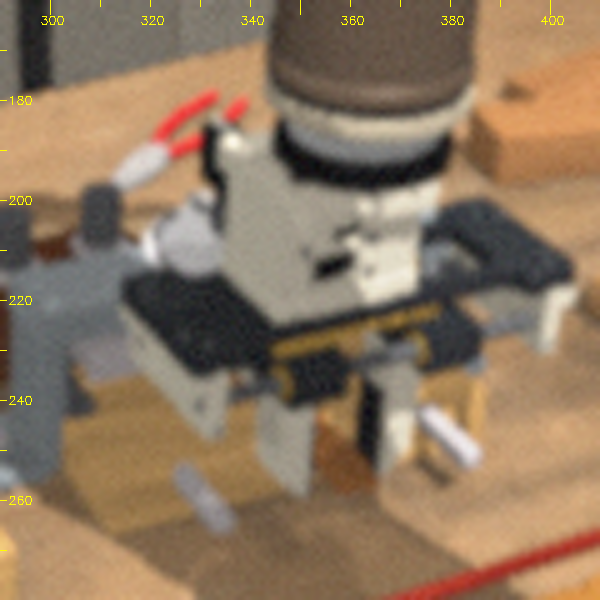

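Gripped. Draw it out and lift.

```bash
python3 -m creep '[[[-1,0.09,0,0,0,0,-1],[-2.2,0.19,0,0,0,0,-1],[-3.5,0.3,0,0,0,0,-1],[-4.8,0.42,0,0,0,0,-1],[-6.2,0.54,0,0,0,0,-1]]]' 50
python3 -m creep '[[[0,0,0,0,0,0,-1],[0,0,1.5,0,0,0,-1],[0,0,3.5,0,0,0,-1],[0,0,5,0,0,0,-1],[0,0,6,0,0,0,-1]]]' 50
python3 - <<'E'
from h import *
s=arm.observe(); M=R.from_rotvec(s['ee_rot']).as_matrix();p=s['position'];print(p,math.degrees(math.atan2(*M[:2,1][::-1])),s['force'],s['width'])
crop("scene","s24",150,160,410,320,3);crop("top","t24",190,150,410,270,3.6)
E
```

```text
clock: 23.95
position: [0.4328, 0.0009, 0.0413]
ee_rot: [3.138, -0.137, 0.001]
force: [1.7, 0.3, 1.2]
width: 0.216
clock: 24.45
position: [0.433, 0.001, 0.1015]
ee_rot: [3.139, -0.137, -0.002]
force: [1.7, -0.7, -4.1]
width: 0.212
[0.43303192 0.00100123 0.10149998] -94.98539513452768 [ 1.71315261 -0.66561196 -4.11102774] 0.21207035663312007
```

View pics/s24.png

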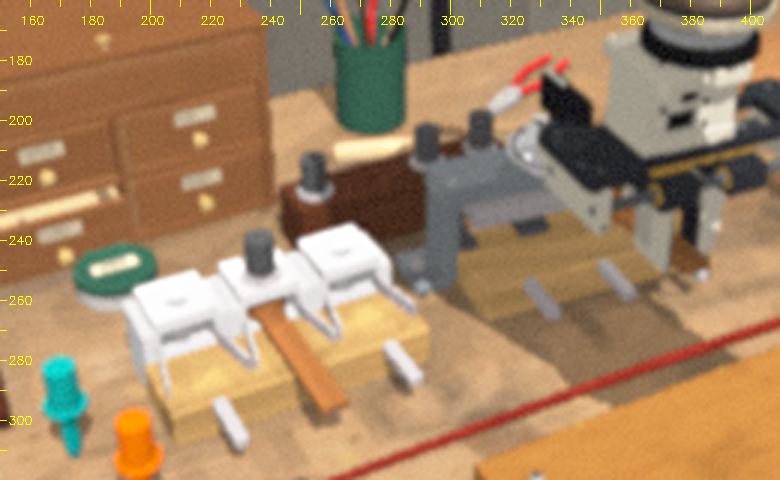

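View pics/t24.png

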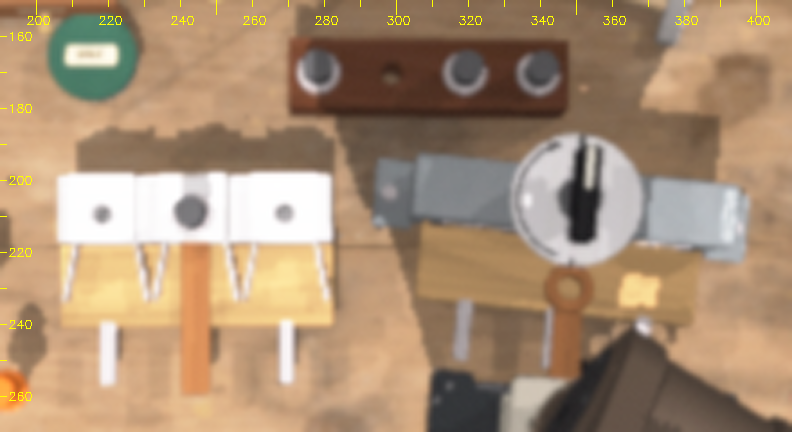

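```bash
python3 -m creep '[[[-0.2,3.7,0,0,0,1,-1],[-0.4,7.4,0,0,0,2,-1],[-0.6,11.1,0,0,0,3,-1],[-0.8,14.9,0,0,0,4,-1],[-0.8,18.7,0,0,0,5,-1]]]' 50
python3 -m creep '[[[0,0,0,0,0,0,-1],[0,0,0,0,0,0,-1],[0,0,0,0,0,0,-1]]]' 50
python3 - <<'E'
from h import *
s=arm.observe(); M=R.from_rotvec(s['ee_rot']).as_matrix();p=s['position'];print(p,math.degrees(math.atan2(*M[:2,1][::-1])),s['force'],s['width'])
crop("scene","s25",150,160,410,320,3);crop("top","t25",190,150,320,270,6)
E
```

```text
clock: 25.05
position: [0.425, 0.1895, 0.1004]
ee_rot: [3.141, 0.002, -0.001]
force: [0.5, -0.3, -0.6]
width: 0.21
clock: 25.35
position: [0.4256, 0.1868, 0.1007]
ee_rot: [3.141, -0.002, -0.001]
force: [-0.2, 0.4, -1.1]
width: 0.216
[0.42557231 0.18676684 0.10070771] -90.07031400726653 [-0.16739359  0.43336905 -1.09329262] 0.21576256969023921
```

View pics/t25.png

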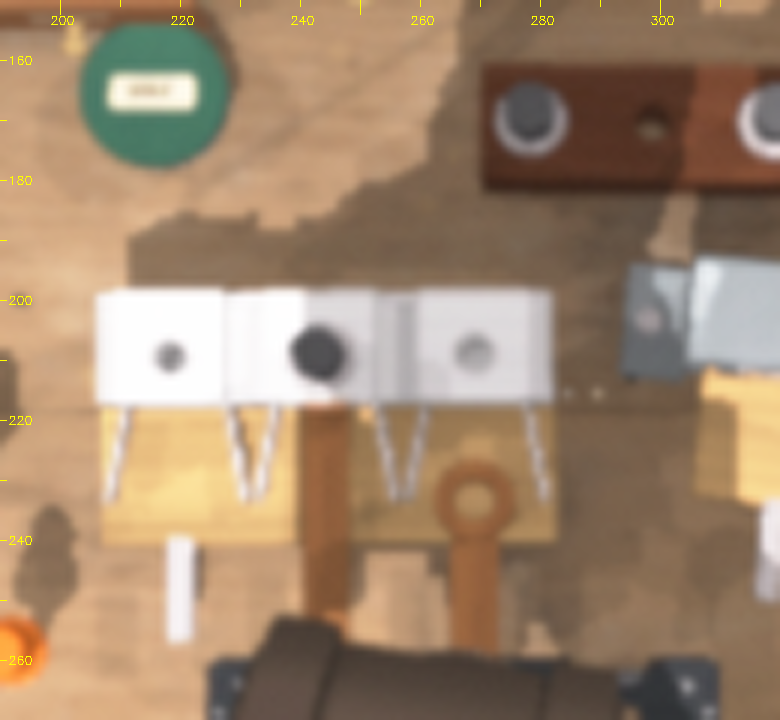

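View pics/s25.png

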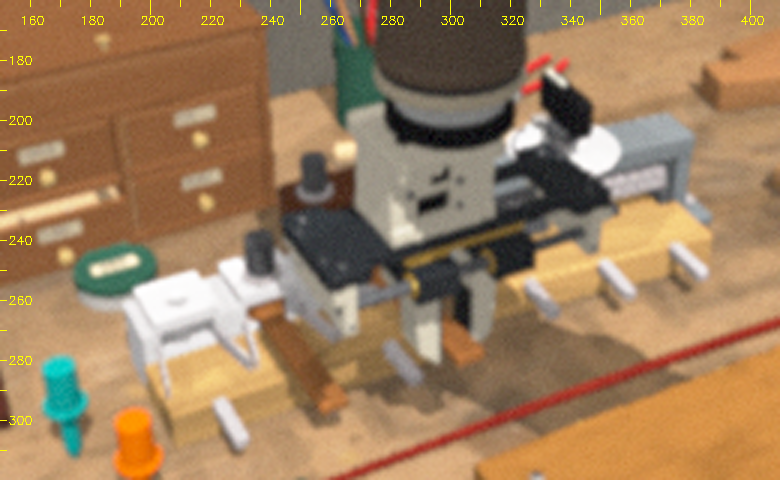

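```bash
python3 -m creep '[[[0,0.1,-1,0,0,0,-1],[0,0.1,-2.5,0,0,0,-1],[0,0.1,-4,0,0,0,-1],[0,0.1,-5.3,0,0,0,-1],[0,0.1,-5.5,0,0,0,-1]]]' 50
python3 -m creep '[[[0,0,0,0,0,0,-1],[0,0,0,0,0,0,-1]]]' 50
python3 - <<'E'
from h import *
s=arm.observe(); p=s['position'];print(p,s['force'],s['width'])
crop("top","t26",190,150,320,270,6)
E
```

```text
clock: 25.95
position: [0.4252, 0.1881, 0.0448]
ee_rot: [3.14, -0.002, -0.002]
force: [-1.8, 0.6, 3.7]
width: 0.21
clock: 26.15
position: [0.4259, 0.1886, 0.0464]
ee_rot: [3.142, -0.001, 0.0]
force: [-1.2, -0.4, 0.8]
width: 0.208
[0.42585647 0.18859543 0.04636263] [-1.17357851 -0.43727418  0.83117262] 0.2078227127079509
```

View pics/t26.png

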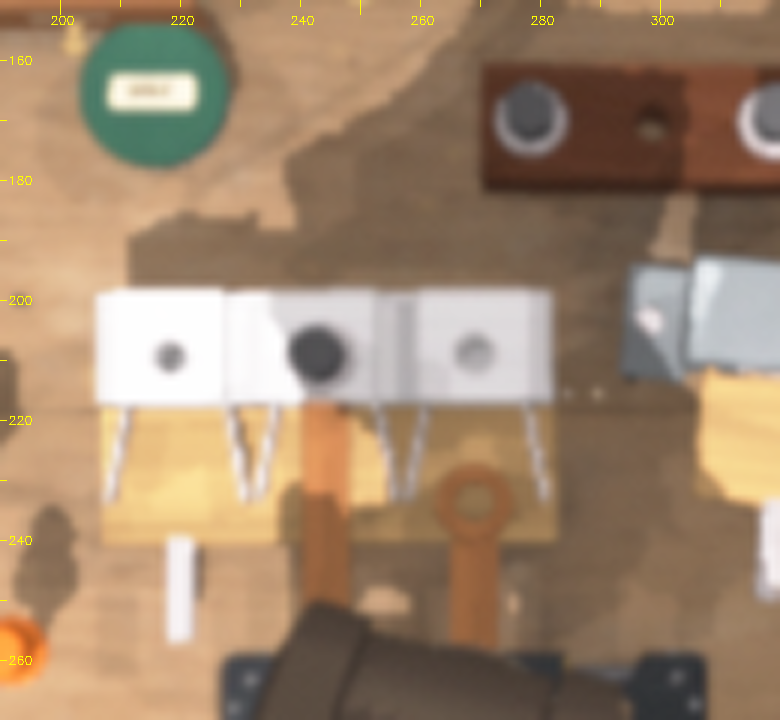

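```bash
python3 -m creep '[[[1,0,-0.2,0,0,0,-1],[2.2,-0.05,-0.35,0,0,0,-1],[3.4,-0.05,-0.35,0,0,0,-1],[4.6,-0.05,-0.4,0,0,0,-1],[5.5,-0.05,-0.45,0,0,0,-1]]]' 50
python3 -m creep '[[[0.2,0,0,0,0,0,-1],[0.4,0,-0.05,0,0,0,-1],[0.5,0,-0.05,0,0,0,-1],[0.5,0,-0.05,0,0,0,-1]]]' 50
python3 - <<'E'
from h import *
s=arm.observe(); p=s['position'];print(p,s['force'],s['width'])
crop("top","t27",190,150,320,270,6)
E
```

```text
clock: 26.7
position: [0.4824, 0.1883, 0.0417]
ee_rot: [3.141, -0.0, 0.001]
force: [-11.7, 0.2, 20.2]
width: 0.214
clock: 27.1
position: [0.4842, 0.1883, 0.0415]
ee_rot: [-3.141, 0.0, 0.007]
force: [-14.7, -1.2, 22.9]
width: 0.209
[0.48420135 0.18827547 0.04149315] [-14.70920651  -1.16334946  22.944423  ] 0.2087587017622044
```

View pics/t27.png

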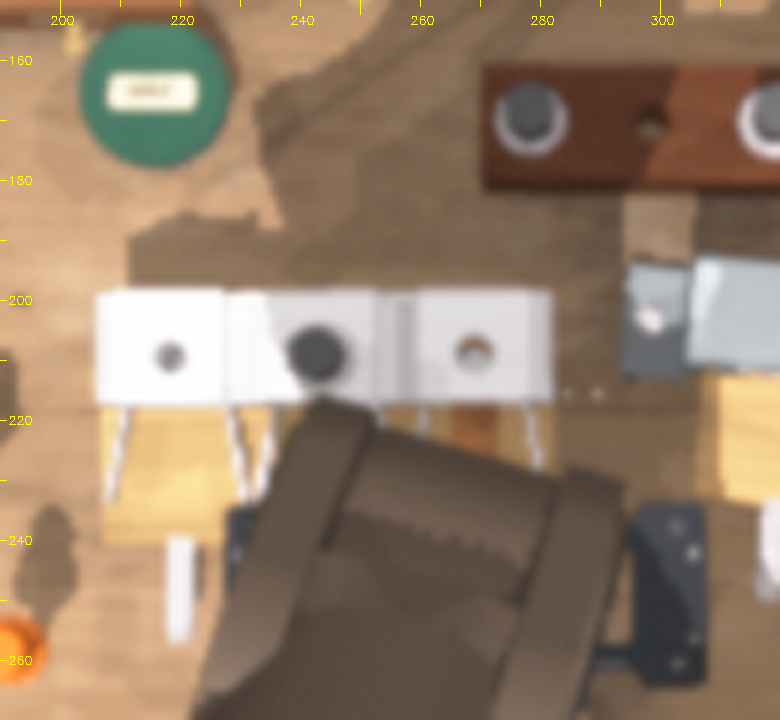

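```bash
python3 -m creep '[[[0,0,0.1,0,0,0,-1],[0,0,0.2,0,0,0,-1],[0.1,0,0.2,0,0,0,-1],[0.2,0,0.2,0,0,0,-1],[0.2,0,0.2,0,0,0,-1]]]' 50
python3 -c "
from h import *
s=arm.observe();print(s['position'],s['force'],s['ft_torque'],s['width'])"
```

```text
clock: 27.65
position: [0.4883, 0.1884, 0.043]
ee_rot: [3.141, 0.0, 0.001]
force: [0.5, 0.4, 1.4]
width: 0.209
[0.48825259 0.1883821  0.04299204] [0.48579858 0.42775559 1.44298162] [-0.06530362  0.12237985  0.0133057 ] 0.20931715545690407
```

```bash
python3 -m creep '[[[0.1,0,0,0,0,0,-1],[0.2,0,0,0,0,0,-1],[0.2,0,0,0,0,0,-1]]]' 50
python3 -m creep '[[[0.1,0,0,0,0,0,-1],[0.2,0,0,0,0,0,-1],[0.2,0,0,0,0,0,-1]]]' 50
python3 - <<'E'
from h import *
s=arm.observe(); p=s['position'];print(p,s['force'],s['width'])
crop("top","t28",190,150,320,270,6)
E
```

```text
clock: 27.95
position: [0.4894, 0.1884, 0.0429]
ee_rot: [3.141, 0.0, -0.001]
force: [-2.0, 0.4, 0.4]
width: 0.21
clock: 28.25
position: [0.4895, 0.1884, 0.0424]
ee_rot: [3.141, 0.001, -0.007]
force: [-8.0, 0.6, 1.2]
width: 0.207
[0.48952583 0.18836812 0.0424053 ] [-8.00495866  0.62841426  1.17051174] 0.20741658451964032
```

View pics/t28.png

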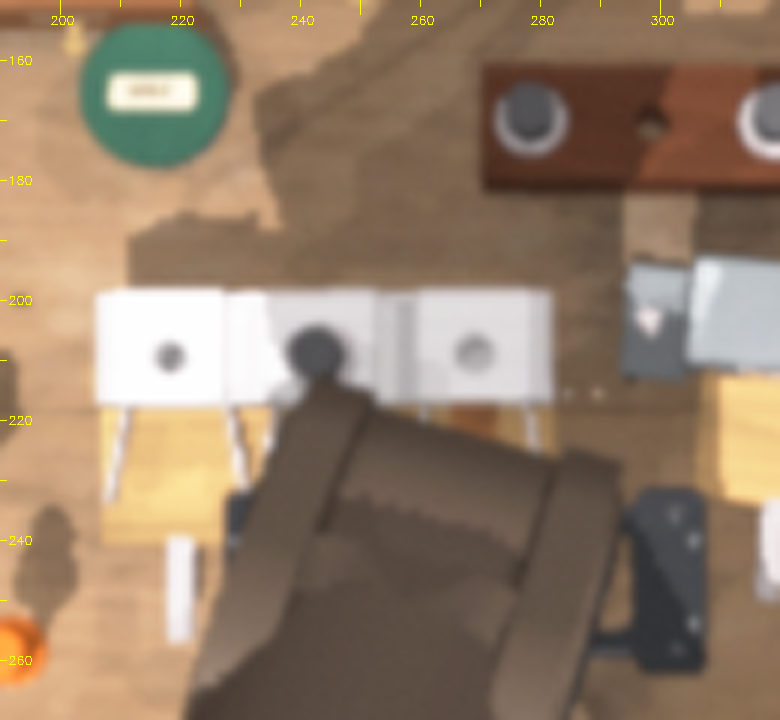

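```bash
python3 -m creep '[[[-0.2,0,-0.1,0,0,0,-1],[-0.3,0,-0.15,0,0,0,-0.26],[-0.3,0,-0.15,0,0,0,-0.26],[-0.3,0,-0.15,0,0,0,-0.26],[-0.3,0,-0.15,0,0,0,-0.26]]]' 50
python3 -m creep '[[[0,0,2,0,0,0,-0.26],[0,0,5,0,0,0,-0.26],[0,0,8,0,0,0,-0.26],[2,-4,11,0,0,0,-0.26],[5,-7,11,0,0,0,-0.26]]]' 50
python3 - <<'E'
from h import *
s=arm.observe(); p=s['position'];print(p,s['force'],s['width'])
crop("scene","s29",150,160,410,320,3);crop("top","t29",190,150,320,270,6)
E
```

```text
clock: 28.8
position: [0.4892, 0.1884, 0.0417]
ee_rot: [3.141, 0.0, 0.001]
force: [-0.0, 0.4, -0.1]
width: 0.366
clock: 29.3
position: [0.5397, 0.1188, 0.1546]
ee_rot: [-3.14, -0.006, -0.005]
force: [1.2, 0.9, 0.1]
width: 0.371
[0.53974948 0.11877754 0.15457659] [1.18804644 0.87323605 0.07582058] 0.3710695649023003
```

View pics/s29.png

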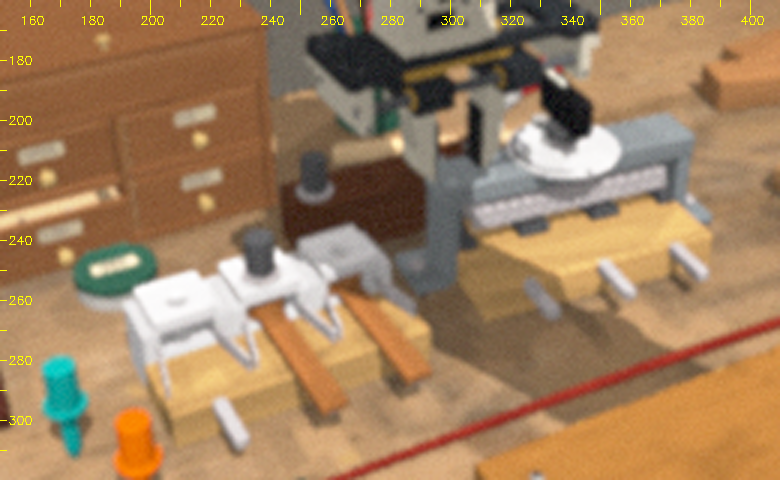

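View pics/t29.png

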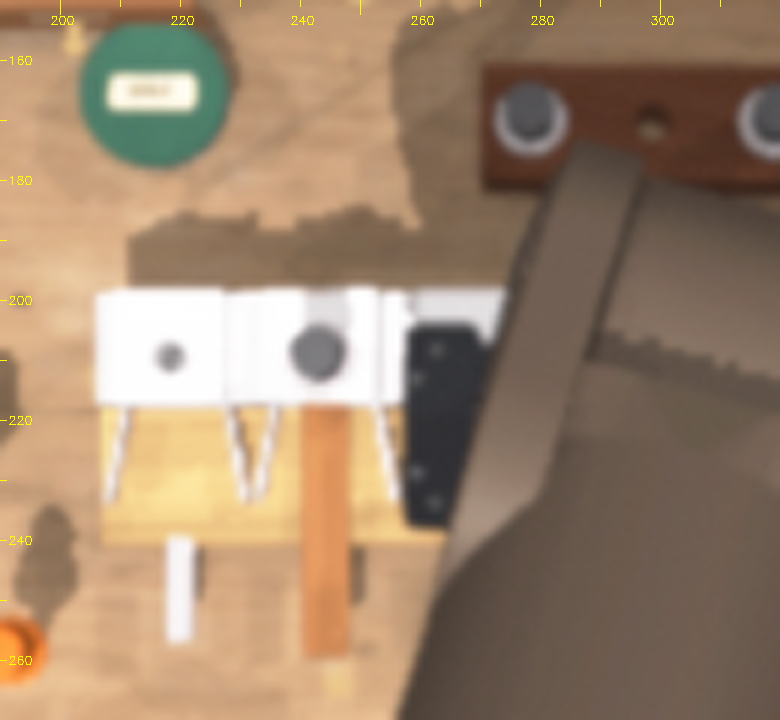

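```bash
python3 -m creep '[[[4,-1.5,0,0,0,0,-0.26],[8,-3,0,0,0,0,-0.26],[12,-5,0,0,0,0,-0.26],[14.6,-6.1,0,0,0,0,-0.26],[14.6,-6.1,-1,0,0,0,-0.26]]]' 40
python3 -m creep '[[[0,0,-1,0,0,0,-0.26],[0,0,-2,0,0,0,-0.26],[0,0,-3,0,0,0,-0.26],[0,0,-3,0,0,0,-0.26],[0,0,-3,0,0,0,-0.26]]]' 40
python3 - <<'E'
from h import *
s=arm.observe(); M=R.from_rotvec(s['ee_rot']).as_matrix();p=s['position'];print(p,math.degrees(math.atan2(*M[:2,1][::-1])),s['force'],s['width'])
print(proj("scene",(.685,.0578,.084)))
crop("scene","s30",250,150,350,250,6)
E
```

```text
clock: 29.9
position: [0.6881, 0.0542, 0.1422]
ee_rot: [3.139, -0.004, 0.006]
force: [-0.4, -0.4, -0.5]
width: 0.369
clock: 30.4
position: [0.6843, 0.058, 0.1115]
ee_rot: [3.142, 0.001, -0.001]
force: [0.2, -0.4, -0.4]
width: 0.369
[0.68433286 0.05799606 0.11147123] -89.95906455116203 [ 0.19339742 -0.41711254 -0.35655605] 0.3686372098452162
[292.6 201.7]
```

View pics/s30.png

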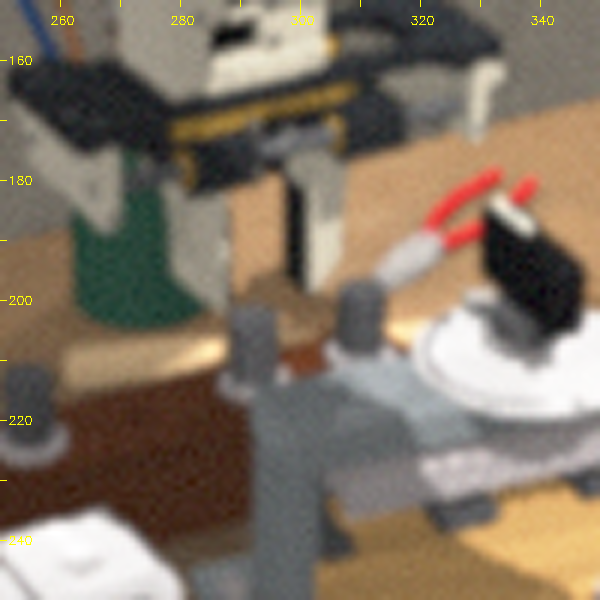

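```bash
python3 -m creep '[[[0,0,-1,0,0,0,-0.26],[0,0,-2.2,0,0,0,-0.26],[0,0,-3.2,0,0,0,-0.26],[0,0,-3.8,0,0,0,-0.26],[0,0,-3.8,0,0,0,-0.26]]]' 40
python3 -m creep '[[[0,0,0,0,0,0,-0.26],[0,0,0,0,0,0,-1],[0,0,0,0,0,0,-1],[0,0,0,0,0,0,-1],[0,0,0,0,0,0,-1]]]' 40
python3 - <<'E'
from h import *
s=arm.observe(); M=R.from_rotvec(s['ee_rot']).as_matrix();p=s['position'];print(p,math.degrees(math.atan2(*M[:2,1][::-1])),s['force'],s['width'])
crop("scene","s31",250,150,350,250,6)
E
```

```text
clock: 30.95
position: [0.684, 0.0574, 0.0721]
ee_rot: [3.141, -0.0, -0.003]
force: [0.6, 0.2, -0.2]
width: 0.373
clock: 31.45
position: [0.6851, 0.0577, 0.0741]
ee_rot: [-3.141, -0.001, -0.001]
force: [-0.0, 0.7, 3.0]
width: 0.23
[0.6850928  0.05767256 0.07406313] -89.97731363747961 [-0.03585599  0.74077424  2.97574858] 0.23013567744843574
```

View pics/s31.png

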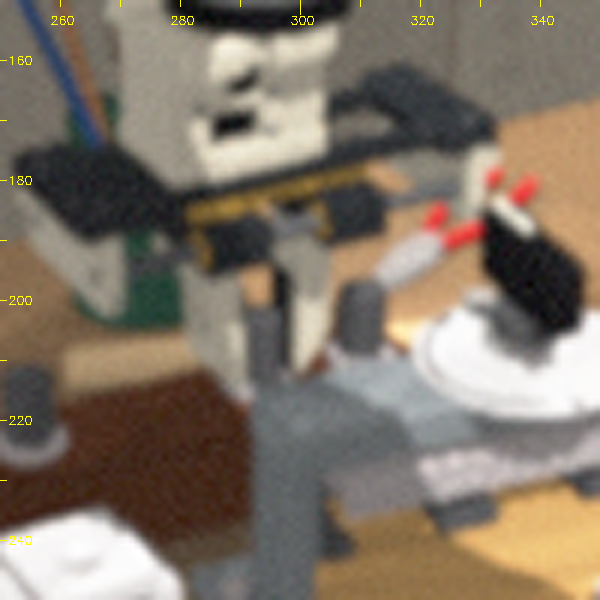

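```bash
python3 -m creep '[[[0,0,1.5,0,0,0,-1],[0,0,3.5,0,0,0,-1],[0,0,6,0,0,0,-1],[0,0,8.5,0,0,0,-1],[0,0,10,0,0,0,-1]]]' 40
python3 -m creep '[[[-1,3,0,0,0,0,-1],[-4,6,0,0,0,0,-1],[-7,9,0,0,0,0,-1],[-9,12,0,0,0,0,-1],[-10.1,13,0,0,0,0,-1]]]' 40
python3 -m creep '[[[0,0,0,0,0,0,-1],[0,0,0,0,0,0,-1],[0,0,0,0,0,0,-1],[0,0,0,0,0,0,-1]]]' 40
python3 - <<'E'
from h import *
s=arm.observe(); M=R.from_rotvec(s['ee_rot']).as_matrix();p=s['position'];print(p,math.degrees(math.atan2(*M[:2,1][::-1])),s['force'],s['width'])
print(proj("scene",p-np.array([0,0,.0681])),proj("scene",(.584,.1875,.062)))
crop("scene","s32",215,180,305,270,7)
E
```

```text
clock: 32.0
position: [0.6854, 0.0566, 0.1765]
ee_rot: [3.141, -0.001, 0.004]
force: [0.8, 0.5, -0.2]
width: 0.234
clock: 32.5
position: [0.5814, 0.1916, 0.1732]
ee_rot: [-3.14, -0.007, 0.003]
force: [-0.1, 0.7, -1.0]
width: 0.23
clock: 32.9
position: [0.5845, 0.1859, 0.1738]
ee_rot: [3.141, -0.003, 0.001]
force: [0.2, -0.1, -0.8]
width: 0.23
[0.58452404 0.18592433 0.17376526] -90.11730329840934 [ 0.23138233 -0.06236143 -0.84146213] 0.22966861356926183
[263.4 226.3] [263.5 243.1]
```

View pics/s32.png

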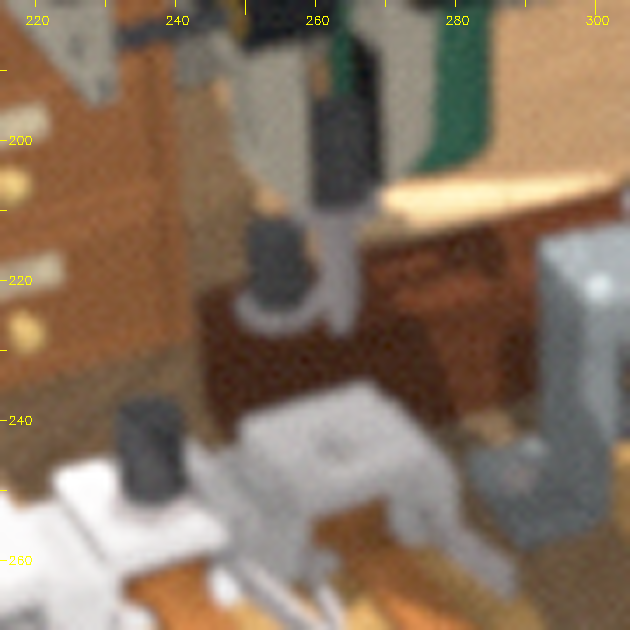

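```bash
python3 -m creep '[[[0,0.2,-1,0,0,0,-1],[0,0.2,-2.2,0,0,0,-1],[0,0.2,-3.2,0,0,0,-1],[0,0.2,-3.7,0,0,0,-1],[0,0.2,-3.7,0,0,0,-1]]]' 40
python3 -m creep '[[[0,0,-0.3,0,0,0,-1],[0,0,-0.6,0,0,0,-1],[0,0,-0.9,0,0,0,-1],[0,0,-1.2,0,0,0,-1],[0,0,-1.5,0,0,0,-1]]]' 40
python3 - <<'E'
from h import *
s=arm.observe(); p=s['position'];print(p,s['force'],s['width'])
crop("scene","s33",215,180,305,270,7)
E
```

```text
clock: 33.45
position: [0.5831, 0.1892, 0.1353]
ee_rot: [3.141, -0.0, -0.003]
force: [-0.9, -0.1, -0.4]
width: 0.231
clock: 33.95
position: [0.5839, 0.1893, 0.1215]
ee_rot: [3.141, 0.0, 0.001]
force: [2.0, -0.8, 1.0]
width: 0.231
[0.58394001 0.18934921 0.12148126] [ 1.96695302 -0.80835956  0.97667427] 0.23111759079386496
```

View pics/s33.png

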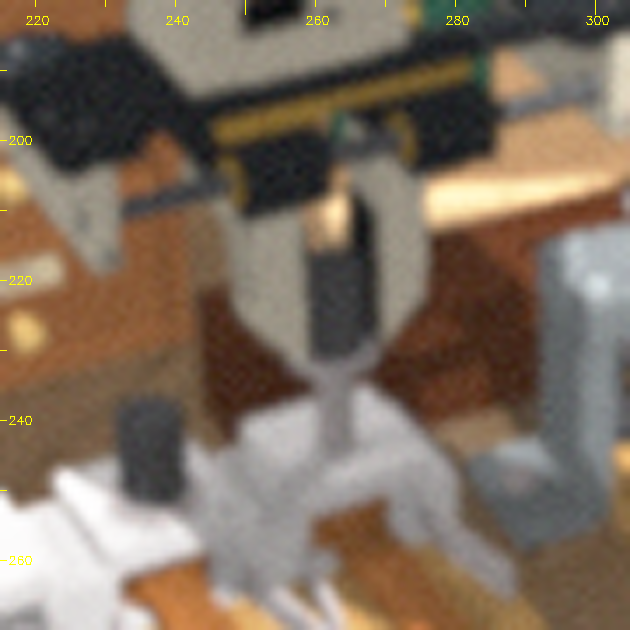

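```bash
python3 -m creep '[[[0.1,-0.08,-0.6,0,0,0,-1],[0.1,-0.08,-1.2,0,0,0,-1],[0.1,-0.08,-1.8,0,0,0,-1],[0.1,-0.08,-2.4,0,0,0,-1],[0.1,-0.08,-2.9,0,0,0,-1]]]' 40
python3 -m creep '[[[0,0,-0.2,0,0,0,-1],[0,0,-0.4,0,0,0,-1],[0,0,-0.6,0,0,0,-1],[0,0,-0.75,0,0,0,-1],[0,0,-0.75,0,0,0,-1]]]' 40
python3 - <<'E'
from h import *
s=arm.observe(); p=s['position'];print(p,s['force'],s['width'])
crop("scene","s34",215,180,305,270,7)
E
```

```text
clock: 34.5
position: [0.5848, 0.1886, 0.0919]
ee_rot: [3.141, 0.0, -0.0]
force: [0.9, -0.3, 0.9]
width: 0.229
clock: 35.0
position: [0.5848, 0.1886, 0.086]
ee_rot: [-3.141, -0.0, -0.0]
force: [-2.8, -1.0, 10.1]
width: 0.228
[0.58477788 0.188566   0.08595611] [-2.82078296 -0.97719176 10.0656961 ] 0.22814895466459703
```

View pics/s34.png

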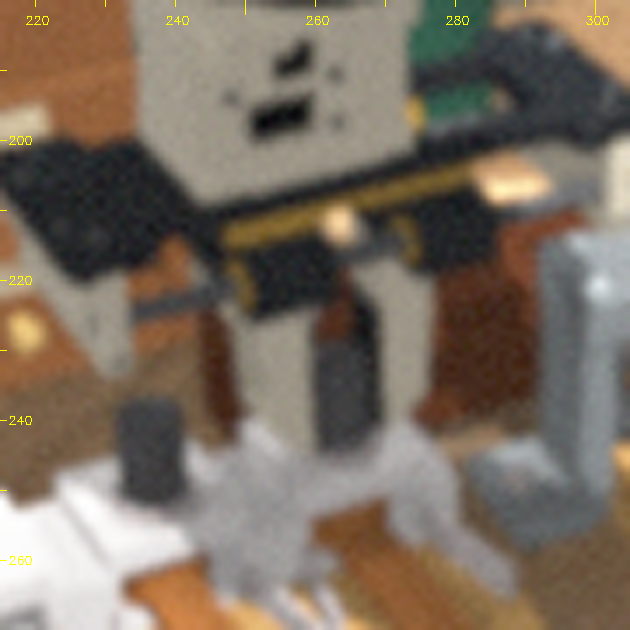

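Seated at the expected height with contact. Release, withdraw, and check everything.

```bash
python3 -m creep '[[[0,0,0.1,0,0,0,-1],[0,0,0.1,0,0,0,-0.26],[0,0,0.1,0,0,0,-0.26],[0,0,0.1,0,0,0,-0.26],[0,0,0.1,0,0,0,-0.26]]]' 40
python3 -m creep '[[[0,0,2,0,0,0,-0.26],[0,0,6,0,0,0,-0.26],[0,0,10,0,0,0,-0.26],[-4,0,13,0,0,0,-0.26],[-8,0,15,0,0,0,-0.26]]]' 40
python3 -m creep '[[[-4,-3,0,0,0,0,0],[-8,-6,0,0,0,0,0],[-11,-9,0,0,0,0,0],[-12,-13,0,0,0,0,0],[-12,-17,0,0,0,0,0]]]' 40
python3 - <<'E'
from h import *
s=arm.observe(); p=s['position'];print(p,s['force'],s['width'])
crop("scene","s35",150,160,410,320,3);crop("top","t35",190,150,410,270,3.6)
E
```

```text
clock: 35.55
position: [0.5847, 0.1887, 0.086]
ee_rot: [3.141, 0.0, -0.0]
force: [-0.4, 0.1, 1.1]
width: 0.366
clock: 36.05
position: [0.5053, 0.1879, 0.2379]
ee_rot: [3.142, -0.002, 0.004]
force: [0.1, 0.4, 1.0]
width: 0.37
clock: 36.55
position: [0.383, 0.0182, 0.2354]
ee_rot: [-3.138, -0.005, 0.003]
force: [1.0, 0.6, -0.4]
width: 0.499
[0.38297137 0.01816081 0.23538787] [ 0.98709869  0.58345237 -0.40681931] 0.4988551128415024
```

View pics/s35.png

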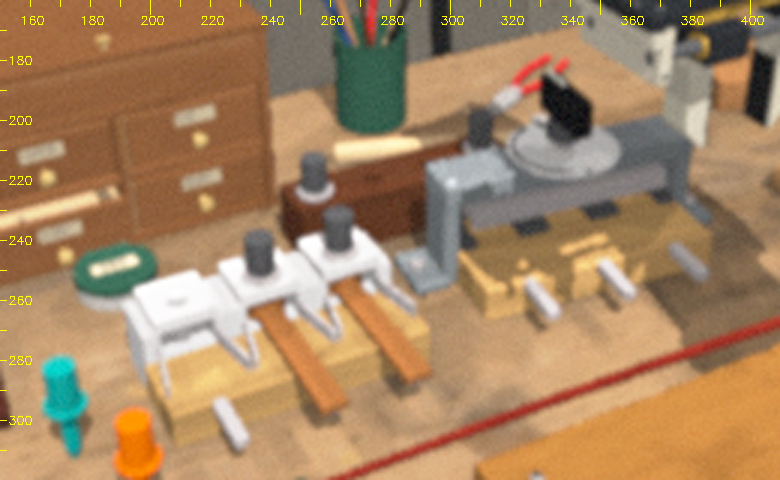

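View pics/t35.png

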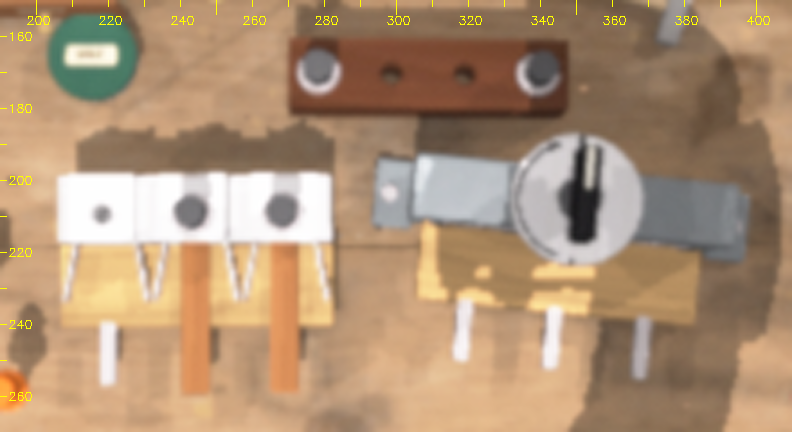

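```bash
python3 -m creep '[[[0,0,0,0,0,0,0],[0,0,0,0,0,0,0],[0,0,0,0,0,0,0],[0,0,0,0,0,0,0],[0,0,0,0,0,0,0]]]'
python3 - <<'E'
from h import *
for q in [(.584,.2515,.096),(.5848,.1885,.096),(.584,.2515,.066),(.5848,.1885,.066)]: print(proj("scene",q))
crop("scene","s36",215,220,285,270,11);crop("top","t36",320,180,380,225,13)
print(arm.observe()['force'],arm.observe()['position'])
E
```

```text
clock: 37.15
position: [0.3848, 0.0189, 0.236]
ee_rot: [3.14, 0.001, -0.0]
force: [0.2, 0.3, 0.2]
width: 0.503
[235.9 238.1]
[262.5 230.2]
[236.8 249.6]
[262.9 241.5]
[ 0.10594304  0.30020034 -0.24669964] [0.38479169 0.0187911  0.23604406]
```

View pics/s36.png

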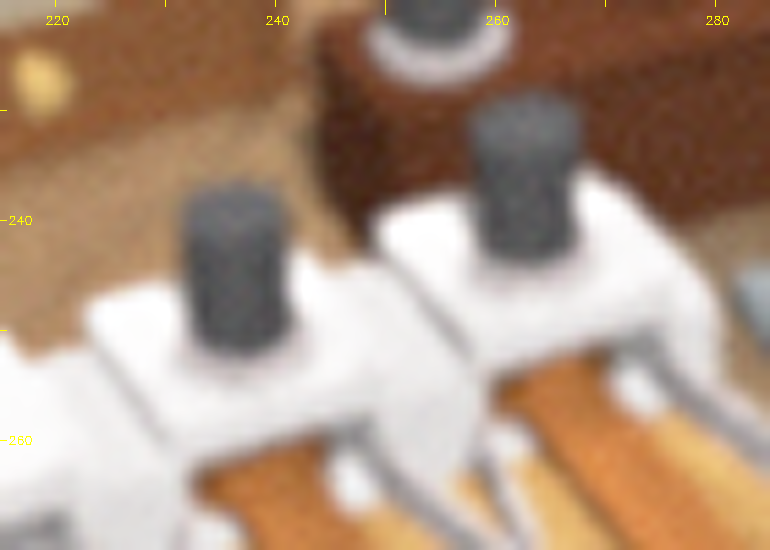

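View pics/t36.png

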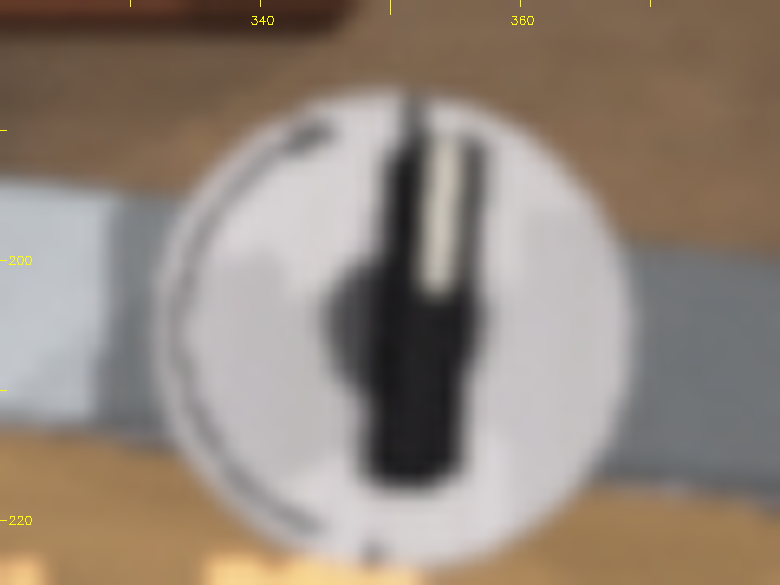

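Both pins sit flush: head tops are at about (236.5, 238) and (262.8, 231) in the scene picture, where the projection puts them for seated flanges. The white mark is parallel to the line between the front tick and the release line. Handing in.

```bash
python3 -c "
from cell import arm
print(arm.sign_off())"
```

```text
the job is handed in; nothing more can be done
None
```

The job is done and handed in at about 37 s of the 210 s allowed; the hand-in gave no verdict.

- **Press:** I turned the knob clockwise about 168°. In the last top picture the white mark runs parallel to the line between the front tick and the release line, to within about 1°.
- **Links:** There were two; the press's right lane was empty from the start. I drew both out, moved the left lane's link to the middle fork and the middle lane's link to the right fork. Each was pushed in until it met the wall.
- **Pins:** I used the two middle rack pins, one per link. Each went down to the expected seated height (12 mm above its rack height) and met light contact of 5 to 10 N. In the last picture the head tops are within about 1 px of where seated pins should appear.
- **Finish:** The gripper was empty and clear of everything. The two outer pins stayed in the rack and the orange and turquoise look-alikes were not touched. I saw no knocked link and no slip of the grip.

**Disagreements:**
- The two cameras differed by 2 to 4 mm, so I corrected positions with the measured tool position.
- The second link pressed on the fork's bed with up to about 23 N while sliding in, until I raised it 2 mm.

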